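# Make up the chisel display rack

## Task

Make up the chisel rack on the stockroom bench: set the loose notched rest on the rack's plate and slide its dovetail foot, narrow end first, into the tapered way until it wedges tight with its back end flush with the mouth of the way. Then lay every chisel that is there level across the rest and the fixed rail, one to a notch and about centred between the two, and tuck the stock card, paper end first, flat under the holder's sprung arm up to the stop. Leave the carton, the roll of tape and the oil bottle alone.

Things in the scene. Friction and masses are not known exactly. Their poses are not given: they have to be found in the camera images.
- rack: Fixed display rack. Origin at bench level right under where the rest sits when wedged home; +x is the way the rest is slid in, y across, z up. Dark steel plate 96 wide (y), 8 thick, from x=-120 to +95; its bare part, x=-120 to -30, is where the rest is set down before the way.
- mouth (a point): Mouth of the tapered dovetail way, on the plate (rack x=-30, z=8), axes as the rack. Two slanted steel rails 22 high, undercut 30 degrees, run 70 from here to rack x=+40, closing by 6 degrees a side: 62 apart at plate level at the mouth, 49 at x=+30. The rest's foot enters with about 6 play a side.
- seat (a point): Where the origin of the rest ends when wedged (rack x=0, y=0, z=8), back end of its foot flush with the mouth. A level push of 10 to 25 N wedges it; it then stays by itself.
- rail (a point): Middle of the fixed aluminium rail at notch-floor height (rack x=80, y=0, z=70): upright wall 12 thick (x), 196 wide (y), four notches centred at y=-66, -22, 22, 66, floors 26 wide at z=70, between pointed 45-degree teeth 9 high at y=-88, -44, 0, 44, 88. The seated rest's notches line up with these, floors also at rack z=70, at rack x=0.
- rest: Loose aluminium notched rest, 350 g, standing on its dovetail foot. Origin centre of the foot's underside, x along the foot to its narrow end (goes in first), z up. Waxed foot 60 long, at its underside 62 wide at the back and 50 at the front, 16 high, flanks leaning in 30 degrees; neck 22 wide (y) up to z=28, then a post 12 thick (x), 40 wide (y), to the bar.
- bar (a point): Middle of the rest's bar at notch-floor height (rest x=0, y=0, z=62): bar 12 thick (x), 196 long (y), from z=48 to 62, notches and teeth as on the fixed rail, with a tooth 9 high at y=0, all 12 thick. Take the rest here, across the 12 thickness.
- chisel1: Flat cold chisel, plain steel, 190 long (x), 300 g: shank 16 wide (y), 14 high, from x=-95 (struck end) to +55, then a flat cutting end 24 wide to x=+95. Origin at the middle of its underside. Starts on the cardboard liner, 3 thick. 2 to 4 chisels are present. In the rack its origin is at rack z=70, about rack x=40, in any notch, either end forward.
- chisel2: Flat cold chisel, plain steel, 190 long (x), 300 g: shank 16 wide (y), 14 high, from x=-95 (struck end) to +55, then a flat cutting end 24 wide to x=+95. Origin at the middle of its underside. Starts on the cardboard liner, 3 thick. 2 to 4 chisels are present. In the rack its origin is at rack z=70, about rack x=40, in any notch, either end forward.
- chisel3: Flat cold chisel, plain steel, 190 long (x), 300 g: shank 16 wide (y), 14 high, from x=-95 (struck end) to +55, then a flat cutting end 24 wide to x=+95. Origin at the middle of its underside. Starts on the cardboard liner, 3 thick. 2 to 4 chisels are present. In the rack its origin is at rack z=70, about rack x=40, in any notch, either end forward.
- chisel4: Flat cold chisel, plain steel, 190 long (x), 300 g: shank 16 wide (y), 14 high, from x=-95 (struck end) to +55, then a flat cutting end 24 wide to x=+95. Origin at the middle of its underside. Starts on the cardboard liner, 3 thick. 2 to 4 chisels are present. In the rack its origin is at rack z=70, about rack x=40, in any notch, either end forward.
- holder: Fixed stock-card holder. Origin at bench level; +x is the way the card is pushed in. Smooth dark steel plate 46 wide, 8 thick, x=-80 to +70. Stop: block with its face at x=+45, 14 above the plate. A sprung arm hinged above the stop (x=57, z=26) reaches back to -x. Keep the gripper behind x=-16 below z=60.
- clip (a joint): Angle of the holder's sprung arm, rad: 0 with nothing under it (nose 1.5 above the plate), about 0.08 with the card under it; positive is up.
- clip_nose (a point): Underside of the arm's nose, 30 wide, holder x=10. From it a lip turns up 22 degrees towards -x, to holder x=-11, its underside there 9 above the plate: a card lying flat on the plate and pushed to +x lifts the arm by itself (about 1.5 N on the nose, 2 to 6 N push).
- card: Stock card: stiff grey plate 100 long (x), 60 wide (y), 5 thick, 70 g, white paper on the front (+x) half, on the back half an upright finger rib along x: x=-48 to -14, 12 thick (y), top at z=24. Origin at the middle of the underside. Starts flat on the bench. Fully tucked, front edge at the stop: origin at holder x=-5, y=0, z=8.
- carton: Bystander: small cardboard carton 70 x 100 x 60, origin centre of the underside.
- tape: Bystander: roll of clear tape lying flat, 90 across, 25 high, origin centre of the underside.
- oil: Bystander: small white oil bottle, 44 across, 100 high, origin centre of the underside.
There are look-alikes about, which are no part of the job. Leave any purple or yellow look-alike of the chisel2 alone.

How it is judged (in metres and radians):
On the way:
1. the rest is slid into the tapered way until it wedges, back end flush with the mouth (x of rest in the frame of rack between -0.005 and 0.005 m and y of rest in the frame of rack between -0.004 and 0.004 m and z of rest in the frame of rack between 0.005 and 0.011 m and angle between the x axis of rest and the x axis of rack, either way round below 0.06 rad and angle between rest's own z axis and vertical below 0.05 rad), for 0.3 s.
At the end, for the whole second after the job is handed in: Rest wedged in the way, within 5 mm of flush, down and upright; every chisel present level in a notch of both rest and rail, middle within 20 mm of midway; card flat under the raised arm, front edge within 8 mm of the stop, 12 mm of centred, 0.2 rad of straight; all at rest (all of step 1 and x of chisel1 in the frame of rack between 0.02 and 0.06 m and y of chisel1 in the frame of rack between -0.09 and 0.09 m and z of chisel1 in the frame of rack between 0.066 and 0.075 m and angle between the x axis of each of chisel1, chisel2, chisel3, chisel4 and the x axis of rack, either way round below 0.17 rad and angle between each of chisel1, chisel2, chisel3, chisel4, card's own z axis and vertical below 0.08 rad and linear speed of each of chisel1, chisel2, chisel3, chisel4, card below 0.02 m/s and x of chisel2 in the frame of rack between 0.02 and 0.06 m and y of chisel2 in the frame of rack between -0.09 and 0.09 m and z of chisel2 in the frame of rack between 0.066 and 0.075 m and x of chisel3 in the frame of rack between 0.02 and 0.06 m and y of chisel3 in the frame of rack between -0.09 and 0.09 m and z of chisel3 in the frame of rack between 0.066 and 0.075 m and x of chisel4 in the frame of rack between 0.02 and 0.06 m and y of chisel4 in the frame of rack between -0.09 and 0.09 m and z of chisel4 in the frame of rack between 0.066 and 0.075 m and x of card in the frame of holder between -0.013 and 0.001 m and y of card in the frame of holder between -0.012 and 0.012 m and z of card in the frame of holder between 0.006 and 0.012 m and angle between the x axis of card and the x axis of holder, either way round below 0.2 rad and value of joint clip above 0.04 rad); the robot touches nothing.
It fails at once if the carton is disturbed (moved over 3 cm) (distance of carton from where it was at the start of the episode above 0.03 m).
It fails at once if the tape is disturbed (moved over 3 cm) (distance of tape from where it was at the start of the episode above 0.03 m).
It fails at once if the oil is disturbed (moved over 3 cm) (distance of oil from where it was at the start of the episode above 0.03 m).
Of chisel1, chisel2, chisel3, chisel4 only 2 to 4 are there at a start; the rules pass over those that are not, and their reading is None.
At some moment in a run one of chisel1, chisel2, chisel3, chisel4, card may be knocked a few centimetres aside while the robot is not near it.
It also fails if it takes over 210 s, if anything falls off the work surface, if the arm or the gripper's body presses on something with over 40 N, if the wrist force passes 120 N, or if a joint passes its speed limit or range.

## Robot

A 6-joint arm with a two-finger parallel gripper is mounted at the origin on the work surface. World frame = base frame: x ahead of the robot, y to its left, z up, the work surface at z = 0. Lengths are in mm, angles in rad, forces in N, time in s.
With the tool pointing down it reaches from about 350 to 975 mm from the base axis. Payload 7.1 kg.
Tool frame: the origin (TCP) lies between the finger pads; the fingertips stand 14 mm ahead of it and the grasp point (between the pads) lies 5 mm behind it; z points along the fingers, y is the direction in which the jaws open and shut (so a half turn about z gives the same grasp; the last joint's range is limited). The gripper opens to 88 mm and grips with 3 to 60 N. Pads are 20 mm wide; open, the fingers measure 115 mm over their backs; the gripper's body (75 mm by 178 mm) begins 61 mm behind the grasp point.
Start: joints at [-1.164, 0.423, 1.63, -0, 1.089, -0.019], TCP at [258.171, -569.168, 236.675] pointing down, gripper open.
Joint ranges: [-3, 3], [-0.9, 2.11], [0.09, 2.58], [-1.31, 4.45], [0.11, 2.69], [-2.54, 2.54]. Speed limits (rad/s): [2.39, 2.39, 3.01, 3.14, 3.14, 3.14].

## Interface

Orientations are given as a rotation vector (axis times angle).
In Python, from workcell import get_obs, get_image, calibration, close_job, regions_of, place_of gives the robot as it stands.
- The arm moves only by the tool move_arm, never from a script. Its argument "deltas" is a list of rows, each a list of 5 numbers: the closure in counts, from 0 (fully open) to 255 (shut), then the shift along the tool's x, y, z in m, then the turn about the tool's z in rad. In form: [[grip, x, y, z, roll], ...]. A call has 1 to 5 rows; each row is the pose to reach, as a shift and turn from the pose commanded when the call began, along the tool's axes at that moment; what a row does not reach only later rows make up. A row lasts 1/12 s, in which the tool goes at most 41.7 mm and 7.16 degrees, less where a joint would pass 70% of its speed; a pose out of reach is approached as far as the arm can. A call with a gripper value outside its range is refused whole. The fingers move at their own pace and stop on an object; the grip force is fixed at half the most. Time passes only in rows, so rows that repeat a pose let the fingers close. It gives the time, the measured TCP pose, the force and the opening at its end, in the units of the state.
- get_obs(): the state, without advancing time (a new reading comes with each control period).
- get_image(name): name is "scene" or "top" or "wrist"; returns the picture (420x560x3 uint8, blue, green, red); there is no depth.
- calibration(name): a dict with "intrinsics" (3x3 intrinsics, pixels), "world_to_cam" (4x4, takes a point from world to camera coordinates); the wrist camera has in their place "hand_eye" (4x4, takes a point from camera to tool coordinates, whose origin is the TCP and whose axes are the flange's). Camera axes: x right, y down, z forward; pixel columns grow to the right and rows downward; lengths in mm; the calibration is good to about 2 mm. A picture is of the moment at which its call begins: read the wrist's pose just before it. calibration takes no time and is no camera call.
- close_job(): hands the job in, once; it reports no verdict.
Trained networks look in the newest picture that a camera, given by its name, has taken for a name from the list of things; names that differ only in an ending like _2 or _b are one class to them, and where a whole thing is asked for, a point or a joint stands for the part that bears it (a point fixed in the world has none). Each returns a list of dicts, best first, with "conf" (0 to 1); they miss things now and then, are a little off and sometimes report something else, mostly with a low value. They report only what shows in the picture. A call takes as long as a camera call. They do not tell look-alikes from the thing itself.
- regions_of(camera, name): "region" (420x560 bool, what is visible of it).
- place_of(camera, name): "location" ([x, y, z] in mm, in world coordinates, good to about 4 mm: a listed point, or the origin of a listed thing).
The state is a dict: "t": time; "qpos": joint angles; "qvel": joint speeds; "joint_torque": joint torques, N m; "ee_pos": TCP position; "orientation": TCP orientation; "ft_force": force on the tool from outside, world axes, zero at the start; "moment": the same for the moment, N m; "width": finger opening in mm.
Only numpy, scipy, OpenCV 4.12 (cv2) and the standard library are available. Lean on these libraries where they do the work, as an engineer would, in place of code of your own. Each camera call takes 0.05 s, during which the arm holds its last target.

## Working session

There is one attempt and no reset: what is moved stays moved. The work goes in short steps, Python scripts to look and compute and a tool call to move; the robot and the scene stay as the last step left them, time stands still between calls to the robot, and variables do not carry over. Pictures are saved under pics/ and viewed, and the job is handed in when it is done.

Besides the shell and the picture viewer there is one more tool, called after ">>>" by a JSON object that holds its "method" and its "body". move_arm: Moves the arm, as the interface text tells. Its arguments: {"type":"object","properties":{"deltas":{"type":"array","items":{"type":"array","items":{"type":"number"}}}},"required":["deltas"]}

```bash
ls; mkdir -p pics
python3 - <<'E'
from workcell import *
import cv2,numpy as np
print(get_obs())
for n in ("scene","top","wrist"):
    im=get_image(n); cv2.imwrite(f"pics/{n}0.png",im)
    c=calibration(n); print(n,{k:np.round(v,3).tolist() for k,v in c.items()})
E
```

```text
pics
{'t': 0.0, 'qpos': array([-1.16399066e+00,  4.23852179e-01,  1.63068581e+00,  1.77124448e-05,
        1.08860732e+00, -1.90115809e-02]), 'qvel': array([-0.00074711, -0.00077787,  0.00013478, -0.00091065,  0.00147747,
        0.00043013]), 'joint_torque': array([ 1.10154644e-03, -5.44620645e+01, -2.73664516e+01,  6.44140039e-02,
        2.28053948e-02, -1.51364538e-04]), 'ee_pos': array([ 257.97366863, -568.6841751 ,  235.89625201]), 'orientation': array([-3.06916747e+00, -6.63495066e-01,  4.45546451e-04]), 'ft_force': array([0.60333193, 0.771869  , 0.53733643]), 'moment': array([ 0.04144378, -0.00022205,  0.00373453]), 'width': 87.9331222723515}
scene {'intrinsics': [[458.939, 0.0, 273.9], [0.0, 458.939, 216.6], [0.0, 0.0, 1.0]], 'world_to_cam': [[0.274, 0.962, -0.005, -246.922], [0.757, -0.219, -0.616, -310.708], [-0.593, 0.165, -0.788, 1660.498], [0.0, 0.0, 0.0, 1.0]]}
top {'intrinsics': [[467.297, 0.0, 278.444], [0.0, 467.297, 222.702], [0.0, 0.0, 1.0]], 'world_to_cam': [[-0.011, -1.0, -0.001, 99.934], [-0.997, 0.011, -0.081, 518.104], [0.081, 0.0, -0.997, 1364.465], [0.0, 0.0, 0.0, 1.0]]}
wrist {'intrinsics': [[291.811, 0.0, 277.343], [0.0, 291.811, 213.47], [0.0, 0.0, 1.0]], 'hand_eye': [[0.0, -0.966, -0.258, 69.162], [1.0, 0.0, 0.001, -0.022], [-0.001, -0.258, 0.966, -149.821], [0.0, 0.0, 0.0, 1.0]]}
```

View pics/top0.png

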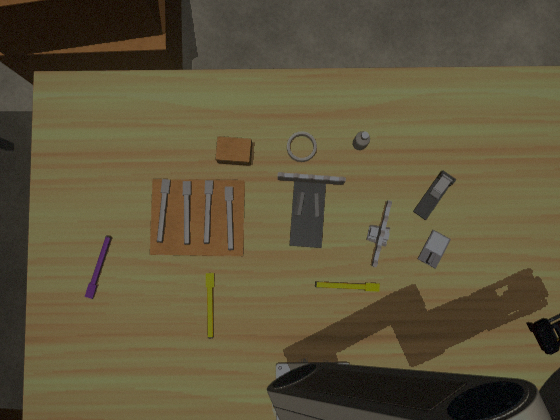

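View pics/scene0.png

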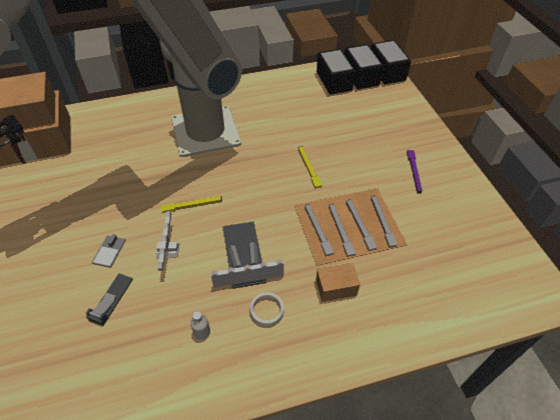

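View pics/wrist0.png

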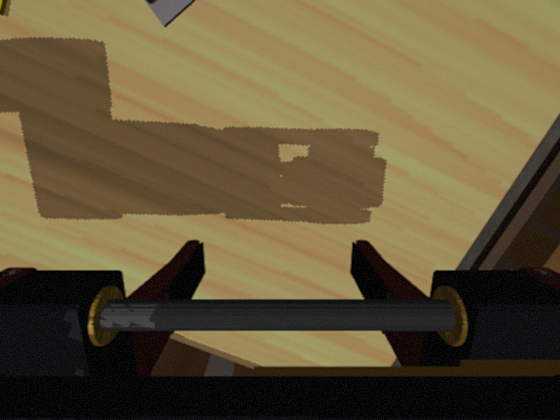

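Run:
```python
from workcell import *
import numpy as np
for cam in ("top","scene"):
  for n in ("rack","mouth","seat","rail","rest","bar","chisel2","holder","clip_nose","card","carton","tape","oil"):
    try:
      for d in place_of(cam,n)[:6]: print(cam,n,round(d['conf'],2),np.round(d['location'],1))
    except Exception as e: print(n,e)
```

```text
top rack 0.74 [554.3 372.5   6.2]
top rack 0.66 [565.6   6.5  -0.7]
top mouth 0.82 [538.    8.3  10.2]
top seat 0.58 [567.3   5.3   7.4]
top seat 0.3 [ 435.2 -369.6    1.8]
top rail 0.56 [ 6.476e+02 -4.000e-01  6.830e+01]
top rest 0.58 [ 480.7 -203.6    1.4]
top bar 0.81 [ 477.4 -199.9   61.2]
top chisel2 0.98 [559.6 440.5   4.8]
top chisel2 0.73 [392.6 633.    0.9]
top chisel2 0.7 [ 2.754e+02  3.036e+02 -1.000e-01]
top chisel2 0.69 [553.7 371.5   4.5]
top chisel2 0.63 [553.1 305.9   6.2]
top chisel2 0.61 [ 328.4 -100.6    3.3]
top holder 0.6 [ 602.3 -376.7    1.6]
top clip_nose 0.7 [ 608.9 -381.1   12.5]
top card 0.55 [ 434.2 -371.4    1.5]
top card 0.16 [ 603.3 -377.6    1.3]
top carton 0.86 [731.4 221.4   1.4]
top tape 0.77 [7.461e+02 1.970e+01 2.000e-01]
top oil 0.68 [ 7.598e+02 -1.540e+02 -6.000e-01]
top oil 0.67 [550.9 373.8   0.9]
scene rack 0.75 [569.5   2.1  -2.8]
scene mouth 0.86 [534.8   7.1   9.1]
scene seat 0.72 [565.4   6.2   5.2]
scene rail 0.77 [648.6   3.8  71.7]
scene rest 0.57 [ 4.839e+02 -2.053e+02  2.000e-01]
scene rest 0.18 [ 608.8 -379.8    8.1]
scene bar 0.71 [ 481.8 -200.7   60.7]
scene chisel2 0.92 [ 327.1 -102.5    2.3]
scene chisel2 0.81 [537.8 242.1   6.4]
scene chisel2 0.76 [555.5 439.9   4.9]
scene chisel2 0.62 [549.  368.2   8.4]
scene chisel2 0.59 [567.7   2.9  -4.6]
scene chisel2 0.58 [ 601.  -375.1   -1.2]
scene holder 0.84 [ 603.7 -371.5   -1.8]
scene holder 0.55 [567.2   6.9   0.6]
scene holder 0.17 [552.2 302.1   6.6]
scene clip_nose 0.62 [ 608.4 -381.4    8.2]
scene card 0.79 [ 440.2 -367.8    2.6]
scene card 0.5 [651.    2.6  69.9]
scene tape 0.69 [7.505e+02 2.430e+01 1.000e-01]
scene tape 0.18 [555.4 440.9   4. ]
scene oil 0.97 [ 760.3 -150.3   -1. ]
```

```bash
cat > h.py <<'E'
import numpy as np,cv2
from workcell import *
from scipy.spatial.transform import Rotation as Rn
def pose():
    o=get_obs(); return o['ee_pos'],Rn.from_rotvec(o['orientation']).as_matrix(),o
def yaw_of(R): # angle of tool x axis in world
    return np.arctan2(R[1,0],R[0,0])
def delta(p=None,yaw=None):
    """to world target p (mm), yaw of tool x axis"""
    c,R,o=pose()
    out=[0,0,0,0]
    if p is not None: out[:3]=np.round(R.T@((np.array(p)-c)/1000),4)
    if yaw is not None:
        d=-(yaw-yaw_of(R)); d=(d+np.pi)%(2*np.pi)-np.pi   # tool z down
        out[3]=round(float(d),4)
    return [float(v) for v in out]
def cam(name):
    c=calibration(name)
    if name=='wrist':
        p,R,o=pose(); T=np.eye(4);T[:3,:3]=R;T[:3,3]=p
        return c['intrinsics'],np.linalg.inv(T@c['hand_eye'])
    return c['intrinsics'],c['world_to_cam']
def proj(K,W,P):
    P=np.atleast_2d(P); q=(W[:3,:3]@P.T).T+W[:3,3]; u=(K@q.T).T; return u[:,:2]/u[:,2:]
def unproj(K,W,uv,z):
    uv=np.atleast_2d(uv); Rc=W[:3,:3]; o=-Rc.T@W[:3,3]
    d=(np.linalg.inv(K)@np.c_[uv,np.ones(len(uv))].T).T@Rc
    s=(z-o[2])/d[:,2]; return o+s[:,None]*d
def tri(obs):
    """obs: list of (K,W,uv)"""
    A=[];
    for K,W,uv in obs:
        P=K@W[:3]; A+= [uv[0]*P[2]-P[0],uv[1]*P[2]-P[1]]
    A=np.array(A); A/=np.linalg.norm(A[:,:3],axis=1)[:,None]
    return np.linalg.lstsq(A[:,:3],-A[:,3],rcond=None)[0]
def snap(name,fn):
    K,W=cam(name); im=get_image(name); cv2.imwrite(f'pics/{fn}.png',im)
    np.savez(f'pics/{fn}.npz',K=K,W=W); return im,K,W
def load(fn):
    d=np.load(f'pics/{fn}.npz'); return cv2.imread(f'pics/{fn}.png'),d['K'],d['W']
E
python3 - <<'E'
from h import *
p,R,o=pose(); print(np.round(R,3), yaw_of(R), o['t'])
im=cv2.imread('pics/top0.png')
a=cv2.resize(im[160:280,350:470],(0,0),fx=5,fy=5,interpolation=cv2.INTER_CUBIC); cv2.imwrite('pics/c1.png',a)
a=cv2.resize(im[165:260,270:350],(0,0),fx=6,fy=6,interpolation=cv2.INTER_CUBIC); cv2.imwrite('pics/c2.png',a)
E
```

```text
[[ 0.911  0.413  0.   ]
 [ 0.413 -0.911 -0.   ]
 [ 0.     0.    -1.   ]] 0.4257962329547611 1.45
```

View pics/c1.png

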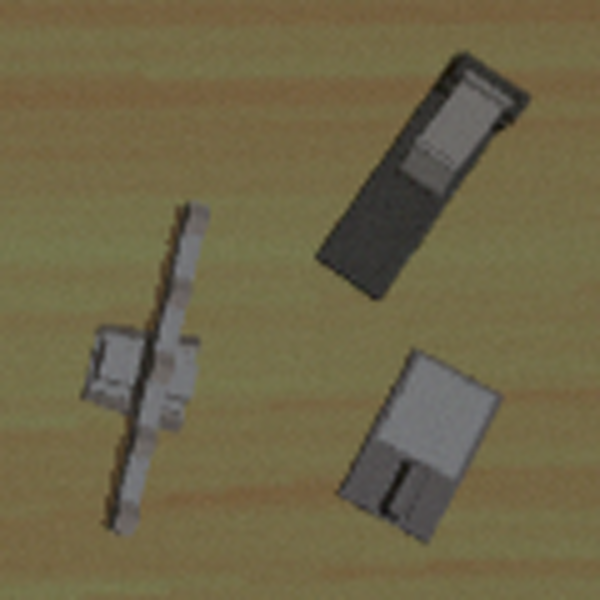

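View pics/c2.png

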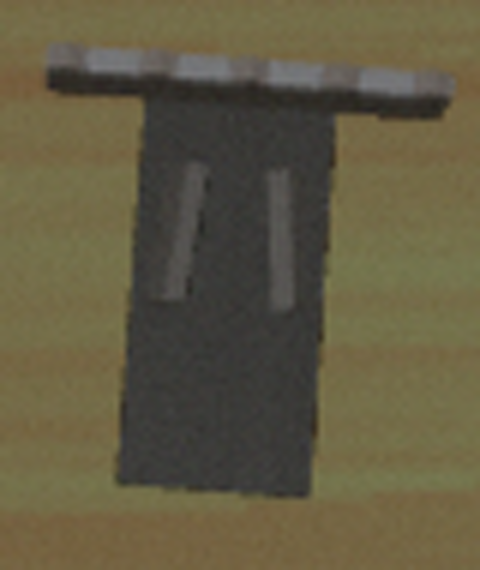

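Run:
```python
from h import *
print(delta([440,-190,210],-0.24))
```

```text
[0.3222, -0.2702, 0.0267, 0.6658]
```

>>> {"method": "move_arm", "body": {"deltas": [[0,0.322,-0.27,0.026,0.666],[0,0.322,-0.27,0.026,0.666],[0,0.322,-0.27,0.026,0.666],[0,0.322,-0.27,0.026,0.666],[0,0.322,-0.27,0.026,0.666]]}}

```text
t: 1.87
ee_pos: [346.3, -384.8, 224.1]
orientation: [3.127, -0.297, 0.0]
ft_force: [0.4, -0.5, 0.2]
width: 87.8
```

Run:
```python
from h import *
print(delta([440,-190,210],-0.24))
```

```text
[0.0553, -0.209, 0.0141, 0.0506]
```

>>> {"method": "move_arm", "body": {"deltas": [[0,0.055,-0.205,0.014,0.045],[0,0.055,-0.205,0.014,0.045],[0,0.055,-0.205,0.014,0.045],[0,0.055,-0.205,0.014,0.045],[0,0.055,-0.205,0.014,0.045]]}}

```text
t: 2.28
ee_pos: [436.0, -197.1, 210.6]
orientation: [3.121, -0.358, 0.001]
ft_force: [1.1, -0.4, -0.3]
width: 87.8
```

>>> {"method": "move_arm", "body": {"deltas": [[0,0,0,0,0],[0,0,0,0,0]]}}

```text
t: 2.45
ee_pos: [436.3, -197.1, 210.5]
orientation: [3.122, -0.35, 0.0]
ft_force: [0.4, -1.1, -0.0]
width: 87.9
```

Run:
```python
from h import *
p,R,o=pose(); print(p,yaw_of(R),o['ft_force'])
snap('wrist','w1')
for n in ("rest","bar","card","holder"):
  for d in place_of('wrist',n)[:3]: print(n,round(d['conf'],2),np.round(d['location'],1))
```

```text
[ 436.267503   -197.09559246  210.48953165] -0.22327666706835375 [ 0.41920398 -1.05852712 -0.00174368]
rest 0.71 [ 481.3 -196.7   -2.3]
bar 0.98 [ 483.9 -200.    62.8]
card 0.56 [ 437.1 -365.2   -1.8]
holder 0.77 [ 601.4 -376.5   -0.7]
```

View pics/w1.png

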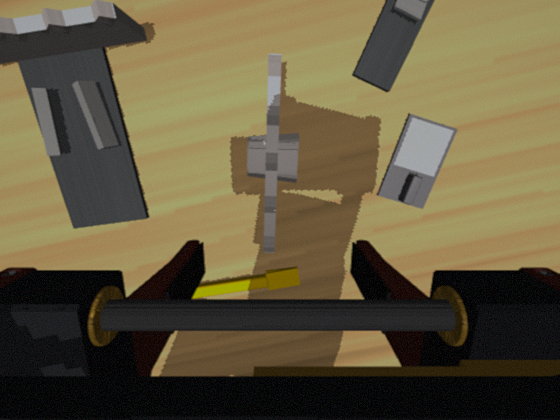

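Run:
```python
from h import *
im=cv2.imread('pics/w1.png')
a=cv2.resize(im[40:265,200:340],(0,0),fx=4,fy=4,interpolation=cv2.INTER_CUBIC)
a=a[180:780]
a=cv2.convertScaleAbs(a,alpha=1.5,beta=10)
cv2.imwrite('pics/c3.png',a)
```

```text
(no output)
```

View pics/c3.png

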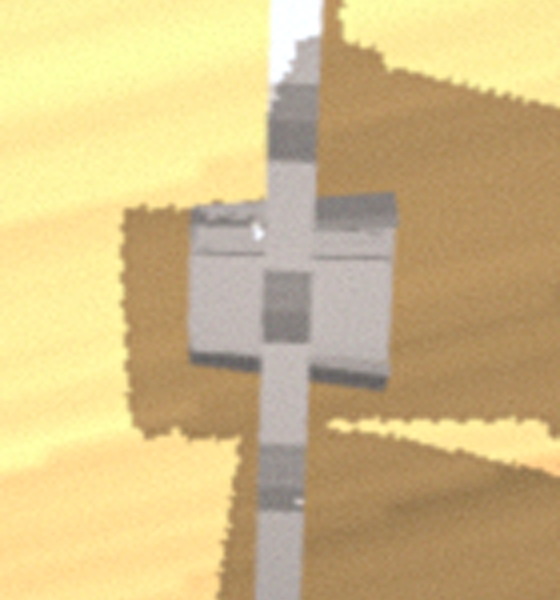

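Run:
```python
from h import *
im,K,W=load('w1')
g=lambda u,z:np.round(unproj(K,W,u,z)[0],1)
print('tooth0',g((271.8,161.2),71))
a,b=g((275,70),62),g((268.5,235),62); print(a,b,np.arctan2(*(a-b)[[1,0]]))
print('plate',g((75,228),8),g((147,217),8))
print(delta([560,-60,210],1.5))
a=cv2.resize(im[0:240,0:160],(0,0),fx=2.5,fy=2.5,interpolation=cv2.INTER_CUBIC)
cv2.imwrite('pics/c4.png',cv2.convertScaleAbs(a,alpha=1.5,beta=10))
```

```text
tooth0 [ 481.4 -202.8   71. ]
[ 562.1 -224.4   62. ] [ 404.8 -181.2   62. ] -0.26802633622931415
plate [450.2  61.3   8. ] [443.8 -32.4   8. ]
[0.0896, -0.1651, 0.0005, -1.7304]
```

View pics/c4.png

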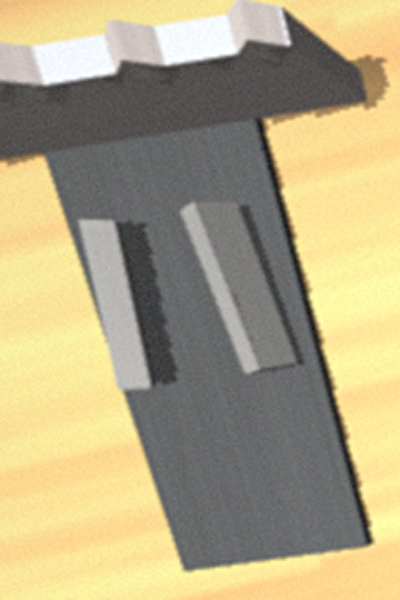

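>>> {"method": "move_arm", "body": {"deltas": [[0,0.07,-0.16,0,-0.62],[0,0.07,-0.16,0,-0.62],[0,0.07,-0.16,0,-0.62],[0,0.07,-0.16,0,-0.62],[0,0.07,-0.16,0,-0.62]]}}

```text
t: 3.12
ee_pos: [543.2, -56.6, 210.9]
orientation: [-3.079, -0.621, -0.005]
ft_force: [-0.0, -0.2, 0.0]
width: 88.0
```

>>> {"method": "move_arm", "body": {"deltas": [[0,0,0,0,-0.62],[0,0,0,0,-0.62],[0,0,0,0,-0.62],[0,0,0,0,-0.62],[0,0,0,0,-0.62]]}}

```text
t: 3.53
ee_pos: [539.8, -60.4, 210.4]
orientation: [-2.745, -1.528, 0.0]
ft_force: [0.8, -0.6, 0.6]
width: 87.6
```

>>> {"method": "move_arm", "body": {"deltas": [[0,0,0,0,-0.5],[0,0,0,0,-0.5],[0,0,0,0,-0.5],[0,0,0,0,-0.5],[0,0,0,0,-0.5]]}}

```text
t: 3.95
ee_pos: [539.7, -60.4, 210.4]
orientation: [2.284, 2.157, -0.0]
ft_force: [-0.9, 0.9, -0.3]
width: 87.3
```

Run:
```python
from h import *
p,R,o=pose(); print(p,yaw_of(R),o['qvel'].round(3))
im,K,W=snap('wrist','w2')
cv2.imwrite('pics/w2b.png',cv2.convertScaleAbs(im,alpha=1.4,beta=5))
```

```text
[539.72740448 -60.44793565 210.4149712 ] 1.5139962131245146 [ 0.004 -0.    -0.001  0.    -0.     0.222]
```

View pics/w2b.png

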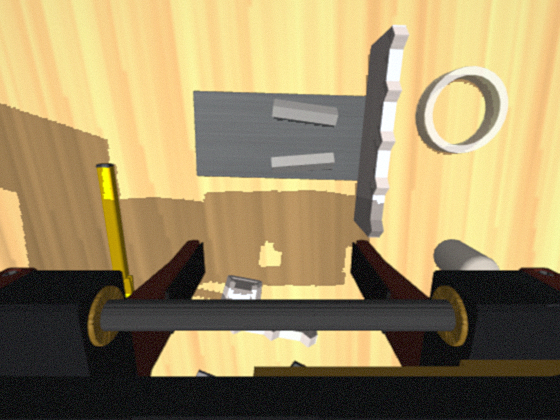

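Run:
```python
from h import *
p,R,o=pose(); print(p,yaw_of(R),o['qvel'].round(3))
im,K,W=snap('wrist','w3')
a=cv2.resize(im[80:190,185:385],(0,0),fx=4,fy=4,interpolation=cv2.INTER_CUBIC)
cv2.imwrite('pics/c5.png',cv2.convertScaleAbs(a,alpha=1.5,beta=10))
a=cv2.resize(im[15:245,330:430],(0,0),fx=2.6,fy=2.6,interpolation=cv2.INTER_CUBIC)
cv2.imwrite('pics/c6.png',cv2.convertScaleAbs(a,alpha=1.,beta=0))
```

```text
[539.7322831  -60.26521585 210.40368993] 1.5073559131806078 [ 0.007  0.001 -0.    -0.    -0.001  0.071]
```

View pics/c5.png

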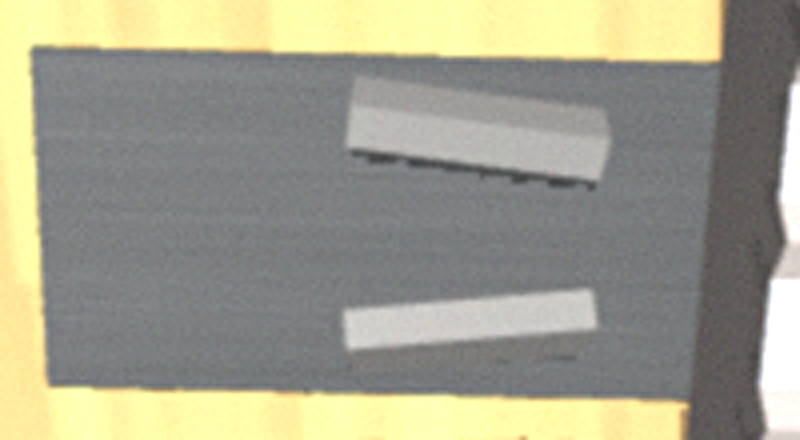

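View pics/c6.png

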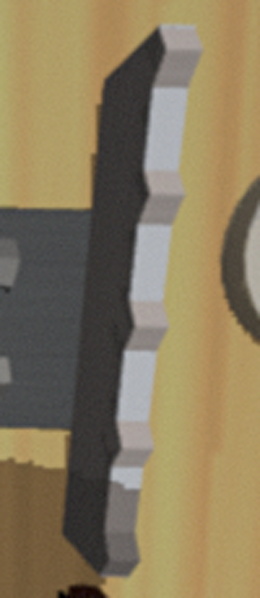

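Run:
```python
from h import *
from scipy.optimize import least_squares
im,K,W=load('w3')
c5=lambda u,v:(185+u/4-.375,80+v/4-.375)
c6=lambda u,v:(330+u/2.6-.3,15+v/2.6-.3)
P=[((-120,48,8),c5(32,46)),((-120,-48,8),c5(50,385)),
((74,79,70),c6(156,86)),((74,53,70),c6(147,172)),((74,35,70),c6(138,222)),((74,9,70),c6(131,298)),((74,-9,70),c6(126,348)),((74,-35,70),c6(117,428)),
((-30,28-0,8),None)]
P=[p for p in P if p[1] is not None]
X=np.array([p[0] for p in P],float);U=np.array([p[1] for p in P])
def T(q,X):
    c,s=np.cos(q[2]),np.sin(q[2]); return np.c_[q[0]+c*X[:,0]-s*X[:,1],q[1]+s*X[:,0]+c*X[:,1],X[:,2]]
f=lambda q:(proj(K,W,T(q,X))-U).ravel()
r=least_squares(f,[567,6,-.068],x_scale=[1,1,.01]); print(r.x,f(r.x).reshape(-1,2).round(1).tolist())
print('top view check')
for n in('top0',):
    im2=cv2.imread('pics/top0.png');c=calibration('top');print(proj(c['intrinsics'],c['world_to_cam'],T(r.x,X)).round(1).tolist())
# two view triangulate plate corner & compare
_,K1,W1=load('w1')
print(tri([(K1,W1,(75,228)),(K,W,c5(32,46))]),tri([(K1,W1,(147,217)),(K,W,c5(50,385))]))
```

```text
[ 5.67156937e+02  5.41256506e+00 -8.67366534e-02] [[0.4, -0.4], [-0.1, 0.2], [-0.5, 1.0], [-0.6, -0.6], [0.6, 1.1], [0.1, 0.8], [-0.1, 0.8], [0.4, -3.3]]
top view check
[[289.0, 245.5], [321.1, 247.9], [283.7, 176.8], [292.7, 177.5], [298.9, 178.0], [307.9, 178.6], [314.1, 179.1], [323.1, 179.8]]
[450.07764114  63.719485     4.73681104] [443.48395347 -31.88755601   7.16425018]
```

Run:
```python
from h import *
print(delta([481.7,-202.5,210],2.878))
```

```text
[-0.1459, -0.0487, 0.0004, -1.372]
```

>>> {"method": "move_arm", "body": {"deltas": [[0,-0.146,-0.049,0,-0.62],[0,-0.146,-0.049,0,-0.62],[0,-0.146,-0.049,0,-0.62],[0,-0.146,-0.049,0,-0.62],[0,-0.146,-0.049,0,-0.62]]}}

```text
t: 4.47
ee_pos: [480.4, -206.3, 210.5]
orientation: [1.581, 2.714, -0.002]
ft_force: [0.8, 0.8, -0.3]
width: 88.0
```

>>> {"method": "move_arm", "body": {"deltas": [[0,0,0,0,-0.62],[0,0,0,0,-0.62],[0,0,0,0,-0.62],[0,0,0,0,-0.62],[0,0,0,0,-0.62]]}}

```text
t: 4.88
ee_pos: [482.1, -202.4, 210.5]
orientation: [0.672, 3.069, 0.0]
ft_force: [0.4, -0.2, -0.7]
width: 88.1
```

>>> {"method": "move_arm", "body": {"deltas": [[0,0,0,0.04,-0.12],[0,0,0,0.04,-0.12],[0,0,0,0.04,-0.12],[0,0,0,0.04,-0.12]]}}

```text
t: 5.22
ee_pos: [482.4, -202.1, 171.1]
orientation: [-0.497, -3.102, -0.0]
ft_force: [0.0, -0.1, -0.2]
width: 87.8
```

Run:
```python
from h import *
im,K,W=snap('wrist','w4')
cv2.imwrite('pics/w4b.png',cv2.convertScaleAbs(im,alpha=1.4,beta=5))
print(delta([481.7,-202.5,53],2.878))
for n in ("rest","bar"):
  for d in place_of('wrist',n)[:3]: print(n,round(d['conf'],2),np.round(d['location'],1))
```

```text
[0.0012, -0.0006, 0.1186, -0.0531]
rest 0.62 [ 480.4 -197.1   -1.1]
bar 0.79 [ 485.4 -201.7   63.8]
```

View pics/w4b.png

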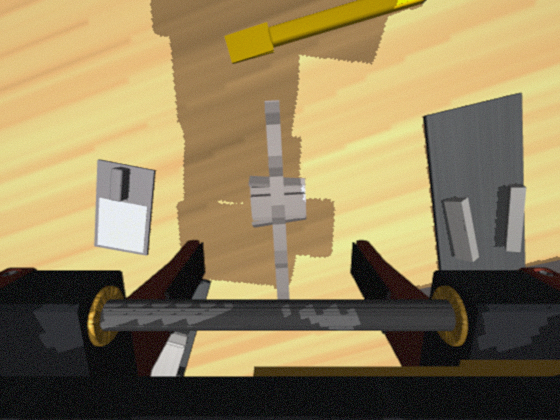

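Run:
```python
from h import *
im,K,W=load('w4')
p,R,o=pose(); print(p,yaw_of(R))
for uv,z in [((277.5,187),71),((272,105),62),((284,290),62)]: print(unproj(K,W,uv,z).round(1))
a,b=unproj(K,W,[(272,105),(283.5,290)],62); print(np.arctan2(*(a-b)[[1,0]]), np.linalg.norm(a-b))
_,K1,W1=load('w1'); print(tri([(K1,W1,(271.8,161.2)),(K,W,(277.5,187))]))
a=cv2.resize(im[90:300,230:330],(0,0),fx=2.8,fy=2.8,interpolation=cv2.INTER_CUBIC)
cv2.imwrite('pics/c7.png',cv2.convertScaleAbs(a,alpha=1.5,beta=10))
```

```text
[ 483.10638207 -202.18206364  171.85355934] 2.826730566279502
[[ 455.4 -194.1   71. ]]
[[ 389.7 -177.3   62. ]]
[[ 556.6 -220.6   62. ]]
2.88526796311907 172.42899699258973
[ 473.00425747 -199.36508136  -34.85972254]
```

View pics/c7.png

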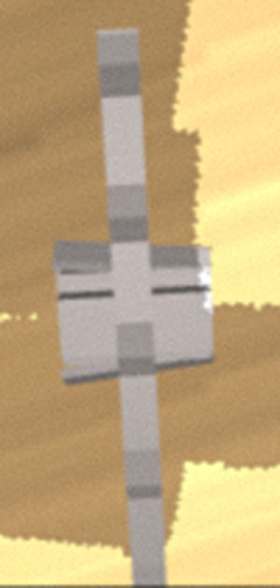

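Run:
```python
from h import *
im,K,W=load('w4')
_,K1,W1=load('w1')
print(unproj(K,W,(278.3,213.7),71),tri([(K1,W1,(271.8,161.2)),(K,W,(278.3,213.7))]))
print(delta([482,-202.5,53],2.878))
```

```text
[[ 478.3804112  -200.87091893   71.        ]] [ 480.7417233  -202.0354625    61.27602911]
[0.0012, -0.0006, 0.1189, -0.0513]
```

>>> {"method": "move_arm", "body": {"deltas": [[0,0.002,0,0.035,-0.02],[0,0.002,0,0.07,-0.02],[0,0.002,0,0.1,-0.02],[0,0.002,0,0.118,-0.02],[0,0.002,0,0.118,-0.02]]}}

```text
t: 5.78
ee_pos: [478.8, -200.4, 50.1]
orientation: [-0.459, -3.103, -0.002]
ft_force: [0.0, 0.5, -0.2]
width: 87.7
```

Run:
```python
from h import *
print(delta([481,-202.3,53],2.88),get_obs()['ft_force'])
```

```text
[-0.0026, -0.0012, -0.0029, -0.0322] [ 0.03230636  0.5108036  -0.15922575]
```

>>> {"method": "move_arm", "body": {"deltas": [[0,-0.0025,-0.001,-0.003,-0.032],[0,-0.0025,-0.001,-0.003,-0.032],[0,-0.0025,-0.001,-0.003,-0.032]]}}

```text
t: 6.03
ee_pos: [483.8, -203.4, 57.1]
orientation: [0.41, 3.112, -0.001]
ft_force: [-0.4, 0.8, -0.9]
width: 87.8
```

>>> {"method": "move_arm", "body": {"deltas": [[255,0,0,0,0],[255,0,0,0,0],[255,0,0,0,0],[255,0,0,0,0],[255,0,0,0,0]]}}

```text
t: 6.45
ee_pos: [482.5, -202.8, 55.6]
orientation: [0.408, 3.115, -0.0]
ft_force: [0.5, 0.1, -0.1]
width: 58.3
```

>>> {"method": "move_arm", "body": {"deltas": [[255,0,0,0,0],[255,0,0,0,0],[255,0,0,0,0]]}}

```text
t: 6.7
ee_pos: [482.5, -202.8, 55.4]
orientation: [-0.408, -3.115, -0.0]
ft_force: [0.8, -0.2, -0.1]
width: 38.3
```

>>> {"method": "move_arm", "body": {"deltas": [[255,0,0,0,0],[255,0,0,0,0],[255,0,0,0,0],[255,0,0,0,0],[255,0,0,0,0]]}}

```text
t: 7.12
ee_pos: [482.6, -202.8, 55.4]
orientation: [-0.408, -3.115, -0.0]
ft_force: [0.7, 0.9, -0.4]
width: 11.9
```

>>> {"method": "move_arm", "body": {"deltas": [[255,0,0,0,0],[255,0,0,0,0],[255,0,0,0,0]]}}

```text
t: 7.37
ee_pos: [482.6, -202.8, 55.4]
orientation: [-0.408, -3.115, -0.0]
ft_force: [0.4, 1.6, -0.1]
width: 11.7
```

>>> {"method": "move_arm", "body": {"deltas": [[255,0,0,-0.03,0],[255,0,0,-0.06,0],[255,0,0,-0.08,0],[255,0,0,-0.08,0],[255,0,0,-0.08,0]]}}

```text
t: 7.78
ee_pos: [482.7, -203.0, 135.7]
orientation: [0.408, 3.114, -0.001]
ft_force: [-0.0, 1.6, -5.2]
width: 11.7
```

Run:
```python
from h import *
im,K,W=snap('wrist','w5')
a=im[60:300,180:380]
a=cv2.resize(a,(0,0),fx=2.5,fy=2.5,interpolation=cv2.INTER_CUBIC)
cv2.imwrite('pics/w5b.png',cv2.convertScaleAbs(a,alpha=1.4,beta=5))
print(delta([492.2,11.3,135],1.493),get_obs()['ft_force'],get_obs()['width'])
```

```text
[0.045, 0.2093, -0.0004, 1.3882] [-0.05486322  0.90659791 -4.88633479] 11.277911297057868
```

View pics/w5b.png

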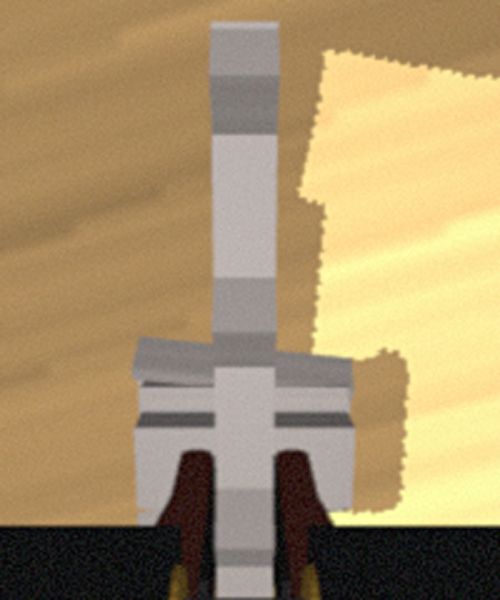

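Run:
```python
from h import *
im,K,W=load('w5'); p,R,o=pose()
for u,v in [(245,75),(245,331),(245,548)]:
    P=unproj(K,W,(180+u/2.5,60+v/2.5),p[2]+15.6)[0]; print((R.T@(P-p)).round(1))
```

```text
[ 89.3  -0.8 -15.5]
[ 44.5  -0.8 -15.6]
[ -0.6  -0.7 -15.6]
```

>>> {"method": "move_arm", "body": {"deltas": [[255,0.045,0.209,0,0.62],[255,0.045,0.209,0,0.62],[255,0.045,0.209,0,0.62],[255,0.045,0.209,0,0.62],[255,0.045,0.209,0,0.62]]}}

```text
t: 8.25
ee_pos: [490.2, -16.1, 133.3]
orientation: [-1.254, -2.877, 0.002]
ft_force: [0.3, -0.2, -5.0]
width: 11.7
```

>>> {"method": "move_arm", "body": {"deltas": [[255,0,0,0,0.62],[255,0,0,0,0.62],[255,0,0,0,0.62],[255,0,0,0,0.62],[255,0,0,0,0.62]]}}

```text
t: 8.67
ee_pos: [490.3, -17.4, 133.2]
orientation: [-2.072, -2.358, 0.004]
ft_force: [-0.5, -0.9, -4.8]
width: 11.6
```

Run:
```python
from h import *
print(delta([492.2,11.3,80],1.493),get_obs()['ft_force'],get_obs()['width'],get_obs()['ee_pos'])
```

```text
[0.0282, 0.0057, 0.0532, 0.2067] [-0.48450261 -0.92678863 -4.80733736] 11.566158169179381 [490.33455706 -17.36792336 133.23287593]
```

>>> {"method": "move_arm", "body": {"deltas": [[255,0.028,0.005,0.035,0.15],[255,0.028,0.005,0.035,0.15],[255,0.028,0.005,0.035,0.15],[255,0.028,0.005,0.035,0.15],[255,0.028,0.005,0.035,0.15]]}}

```text
t: 9.08
ee_pos: [492.8, 10.5, 99.9]
orientation: [-2.237, -2.205, 0.001]
ft_force: [-1.0, -0.3, -4.1]
width: 12.0
```

Run:
```python
from h import *
im,K,W=snap('wrist','w6')
cv2.imwrite('pics/w6b.png',cv2.convertScaleAbs(im,alpha=1.4,beta=5))
p,R,o=pose();print(p,yaw_of(R),o['qvel'].round(3))
print(delta([492.2,11.3,64.4],1.493),get_obs()['ft_force'],get_obs()['width'])
```

```text
[493.17075001  10.3348686  100.36764656] 1.5560584845926064 [-0.003 -0.014 -0.004  0.001 -0.     0.007]
[0.001, -0.001, 0.036, 0.0631] [-0.72008617 -0.45750165 -4.69260329] 11.873796236545807
```

View pics/w6b.png

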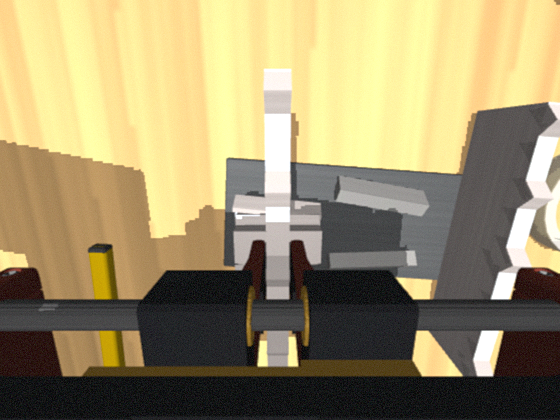

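Run:
```python
from h import *
im,K,W=load('w6')
a=cv2.resize(im[145:285,210:480],(0,0),fx=2.9,fy=2.9,interpolation=cv2.INTER_CUBIC)
cv2.imwrite('pics/c8.png',cv2.convertScaleAbs(a,alpha=1.6,beta=10))
```

```text
(no output)
```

View pics/c8.png

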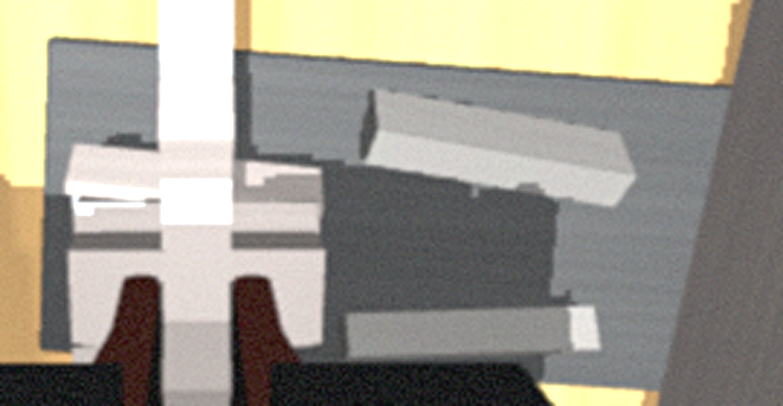

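Run:
```python
from h import *
im,K,W=load('w6')
c=lambda u,v:(210+u/2.9-.33,145+v/2.9-.33)
a,b,d=unproj(K,W,[c(50,40),c(725,85),c(42,350)],8)
print(a,b,d,np.arctan2(*(b-a)[[1,0]]),np.arctan2(*(a-d)[[1,0]])-np.pi/2, np.linalg.norm(a-d))
im,K,W=load('w3')
c=lambda u,v:(185+u/4-.375,80+v/4-.375)
a,b,d,e=unproj(K,W,[c(32,46),c(722,62),c(50,385),c(690,400)],8)
print(a,b,d,e,np.arctan2(*(b-a)[[1,0]]),np.arctan2(*(e-d)[[1,0]]),np.arctan2(*(a-d)[[1,0]])-np.pi/2)
```

```text
[451.2656583   62.56841699   8.        ] [643.1224547   47.28199801   8.        ] [443.22416628 -32.2289245    8.        ] -0.07950822881835962 -0.08462564813748474 95.13780293751694
[451.29660134  63.18768886   8.        ] [644.7493335   46.77407032   8.        ] [443.55664326 -31.77262159   8.        ] [636.48151809 -48.54295309   8.        ] -0.08464290785196794 -0.08670878586773856 -0.08132751522088455
```

>>> {"method": "move_arm", "body": {"deltas": [[255,0.001,-0.001,0.02,0.068],[255,0.001,-0.001,0.034,0.068],[255,0.001,-0.001,0.034,0.068],[255,0.001,-0.001,0.034,0.068]]}}

```text
t: 9.47
ee_pos: [491.9, 11.4, 66.5]
orientation: [-2.311, -2.127, 0.001]
ft_force: [0.4, -0.3, -4.6]
width: 11.5
```

Run:
```python
from h import *
p,R,o=pose();print(p,yaw_of(R),o['qvel'].round(3))
print(delta([492.2,11.6,63.4],1.488),get_obs()['ft_force'],get_obs()['width'])
```

```text
[491.93379279  11.3714749   66.51899549] 1.4877113562406412 [ 0.    -0.02  -0.013  0.     0.003  0.003]
[0.0003, 0.0002, 0.0031, -0.0003] [ 0.40042222 -0.33861877 -4.60183417] 11.493477244613507
```

>>> {"method": "move_arm", "body": {"deltas": [[255,0,0,0.002,0],[255,0,0,0.002,0],[255,0,0,0.003,0],[255,0,0,0.003,0]]}}

```text
t: 9.8
ee_pos: [492.5, 11.7, 63.9]
orientation: [2.311, 2.127, 0.001]
ft_force: [-0.3, 0.7, -3.2]
width: 11.7
```

>>> {"method": "move_arm", "body": {"deltas": [[255,0,0.01,0,0],[255,0,0.02,0,0],[255,0,0.03,0,0],[255,0,0.04,0,0],[255,0,0.045,0,0]]}}

```text
t: 10.22
ee_pos: [539.5, 7.9, 63.7]
orientation: [2.311, 2.126, 0.003]
ft_force: [0.1, 0.4, -4.0]
width: 11.8
```

Run:
```python
from h import *
def rack(p):
    c,s=np.cos(-.083),np.sin(-.083); d=p[:2]-np.array([566.9,5.4]); return np.array([c*d[0]+s*d[1],-s*d[0]+c*d[1]])
p,R,o=pose();print(p,rack(p),yaw_of(R),o['ft_force'],o['moment'])
```

```text
[539.52555188   7.85895163  63.6692819 ] [-27.48406968   0.18101527] 1.4873640301209197 [ 0.06664416  0.42398443 -4.02548157] [-0.06519404 -0.09954584 -0.02180269]
```

>>> {"method": "move_arm", "body": {"deltas": [[255,0,0.006,0,0],[255,0,0.011,0,0],[255,0,0.016,0,0],[255,0,0.02,0,0],[255,0,0.02,0,0]]}}

```text
t: 10.63
ee_pos: [557.9, 6.3, 63.5]
orientation: [2.312, 2.126, 0.001]
ft_force: [0.7, -0.4, -3.5]
width: 12.0
```

>>> {"method": "move_arm", "body": {"deltas": [[255,0,0.002,0,0],[255,0,0.003,0,0],[255,0,0.004,0,0],[255,0,0.004,0,0]]}}

```text
t: 10.97
ee_pos: [561.0, 6.0, 63.4]
orientation: [2.312, 2.127, 0.0]
ft_force: [-0.2, 0.9, -2.7]
width: 12.0
```

>>> {"method": "move_arm", "body": {"deltas": [[255,0,0.001,0,0],[255,0,0.002,0,0],[255,0,0.003,0,0],[255,0,0.003,0,0]]}}

```text
t: 11.3
ee_pos: [563.8, 5.6, 63.4]
orientation: [-2.312, -2.127, 0.001]
ft_force: [-1.9, -0.5, -0.3]
width: 11.8
```

>>> {"method": "move_arm", "body": {"deltas": [[255,0,0.001,0,0],[255,0,0.002,0,0],[255,0,0.002,0,0]]}}

```text
t: 11.55
ee_pos: [565.5, 5.4, 63.5]
orientation: [-2.312, -2.127, 0.001]
ft_force: [-4.5, -2.7, 3.5]
width: 11.9
```

>>> {"method": "move_arm", "body": {"deltas": [[255,0,0.0015,0,0],[255,0,0.002,0,0],[255,0,0.002,0,0]]}}

```text
t: 11.8
ee_pos: [566.5, 5.2, 63.5]
orientation: [-2.311, -2.126, 0.004]
ft_force: [-8.0, -2.3, 7.9]
width: 11.9
```

>>> {"method": "move_arm", "body": {"deltas": [[255,0,0.001,0,0],[255,0,0.002,0,0],[255,0,0.002,0,0]]}}

```text
t: 12.05
ee_pos: [566.6, 5.2, 63.5]
orientation: [-2.309, -2.124, 0.008]
ft_force: [-14.0, -1.6, 14.4]
width: 11.8
```

>>> {"method": "move_arm", "body": {"deltas": [[255,0,0.001,0,0],[255,0,0.002,-0.001,0],[255,0,0.002,-0.001,0]]}}

```text
t: 12.3
ee_pos: [566.7, 5.2, 63.5]
orientation: [-2.307, -2.122, 0.012]
ft_force: [-17.8, -2.0, 10.0]
width: 12.1
```

Run:
```python
from h import *
im,K,W=snap('wrist','w7')
cv2.imwrite('pics/w7b.png',cv2.convertScaleAbs(im,alpha=1.4,beta=5))
p,R,o=pose();print(p,R.round(3),o['ft_force'],o['moment'])
```

```text
[566.65041451   5.19030046  63.49700532] [[ 0.083  0.996 -0.01 ]
 [ 0.997 -0.083  0.   ]
 [-0.001 -0.01  -1.   ]] [-17.14119105  -1.67796552  10.39771925] [-0.33469574  2.38982004 -0.03083219]
```

View pics/w7b.png

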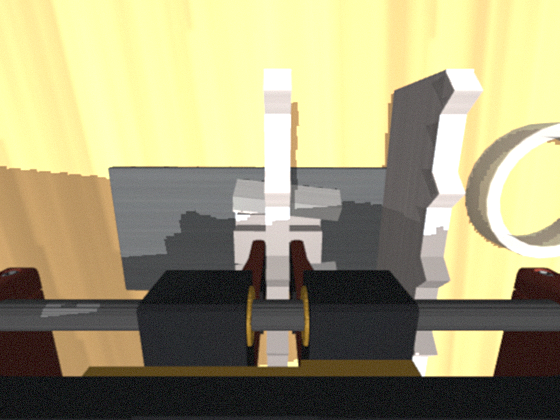

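>>> {"method": "move_arm", "body": {"deltas": [[255,0,0.001,0,0],[255,0,0.0015,0,0],[255,0,0.0015,0,0]]}}

```text
t: 12.6
ee_pos: [566.7, 5.2, 63.5]
orientation: [-2.305, -2.121, 0.015]
ft_force: [-21.2, -0.7, 14.9]
width: 12.0
```

>>> {"method": "move_arm", "body": {"deltas": [[255,0,-0.004,0,0],[255,0,-0.007,0,0],[255,0,-0.007,0,0]]}}

```text
t: 12.85
ee_pos: [565.9, 5.3, 63.6]
orientation: [-2.312, -2.127, 0.001]
ft_force: [0.1, -4.6, -12.6]
width: 12.3
```

>>> {"method": "move_arm", "body": {"deltas": [[140,0,0,0,0],[140,0,0,0,0],[140,0,0,0,0],[140,0,0,0,0],[140,0,0,0,0]]}}

```text
t: 13.27
ee_pos: [567.0, 5.7, 64.9]
orientation: [2.311, 2.127, 0.002]
ft_force: [0.4, -0.9, -1.3]
width: 38.2
```

>>> {"method": "move_arm", "body": {"deltas": [[140,0,0,-0.03,0],[140,0,0,-0.07,0],[140,0,0,-0.11,0],[140,0,0,-0.15,0],[140,0,0,-0.15,0]]}}

```text
t: 13.68
ee_pos: [570.9, 5.6, 222.6]
orientation: [2.305, 2.121, 0.015]
ft_force: [0.4, -0.2, 0.8]
width: 39.3
```

Run:
```python
from h import *
im,K,W=snap('wrist','w8')
cv2.imwrite('pics/w8b.png',cv2.convertScaleAbs(im,alpha=1.4,beta=5))
p,R,o=pose();print(p,yaw_of(R),o['ft_force'])
for n in ("rest","bar","seat","rail"):
  for d in place_of('wrist',n)[:3]: print(n,round(d['conf'],2),np.round(d['location'],1))
```

```text
[569.38866904   5.64187652 219.32113143] 1.487477012621128 [ 0.34984429  1.15156474 -0.60450085]
rest 0.6 [565.9   7.5   9.4]
bar 0.82 [568.1   6.8  70.1]
seat 0.85 [567.6   4.9   6.6]
rail 0.91 [ 6.465e+02 -3.000e-01  6.840e+01]
rail 0.5 [538.9   7.9   8.4]
```

View pics/w8b.png

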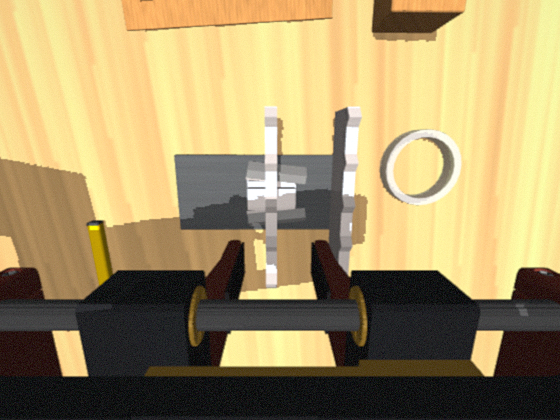

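Run:
```python
from h import *
im,K,W=load('w8')
a=cv2.resize(im[95:290,170:370],(0,0),fx=3,fy=3,interpolation=cv2.INTER_CUBIC)
cv2.imwrite('pics/c9.png',cv2.convertScaleAbs(a,alpha=1.2,beta=0))
```

```text
(no output)
```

View pics/c9.png

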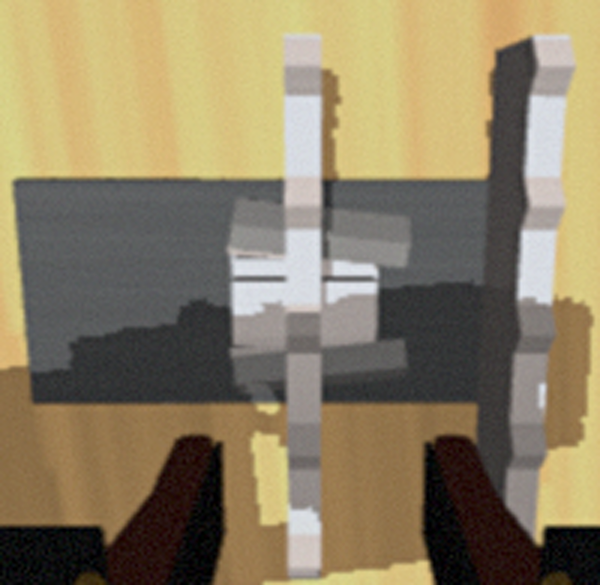

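Run:
```python
from h import *
c=calibration('top')
print(unproj(c['intrinsics'],c['world_to_cam'],[(163,210),(187,212),(208,212),(229,217)],10).round(0))
print(delta([590,350,220],3.1))
```

```text
[[562. 440.  10.]
 [555. 368.  10.]
 [555. 305.  10.]
 [539. 242.  10.]]
[0.3452, -0.0041, -0.007, -1.6125]
```

>>> {"method": "move_arm", "body": {"deltas": [[140,0.2,-0.004,0,-0.62],[140,0.2,-0.004,0,-0.62],[140,0.2,-0.004,0,-0.62],[140,0.2,-0.004,0,-0.62],[140,0.2,-0.004,0,-0.62]]}}

```text
t: 14.35
ee_pos: [578.0, 207.6, 212.3]
orientation: [-1.543, -2.734, 0.003]
ft_force: [0.6, -0.5, -0.1]
width: 39.5
```

Run:
```python
from h import *
print(delta([590,350,220],3.1))
```

```text
[0.1157, 0.0839, -0.0078, -0.9859]
```

>>> {"method": "move_arm", "body": {"deltas": [[140,0.115,0.084,-0.008,-0.62],[140,0.115,0.084,-0.008,-0.62],[140,0.115,0.084,-0.008,-0.62],[140,0.115,0.084,-0.008,-0.62],[140,0.115,0.084,-0.008,-0.62]]}}

```text
t: 14.77
ee_pos: [591.6, 351.2, 220.1]
orientation: [-0.63, -3.076, 0.001]
ft_force: [0.1, -1.3, -0.4]
width: 39.6
```

>>> {"method": "move_arm", "body": {"deltas": [[100,0,0,0,-0.34],[100,0,0,0,-0.34],[100,0,0,0,-0.34],[100,0,0,0,-0.34],[100,0,0,0,-0.34]]}}

```text
t: 15.18
ee_pos: [591.7, 346.6, 220.5]
orientation: [-0.121, -3.137, 0.002]
ft_force: [0.3, -0.1, -0.0]
width: 53.2
```

Run:
```python
from h import *
p,R,o=pose();print(p,yaw_of(R),o['qvel'].round(3))
im,K,W=snap('wrist','w9')
cv2.imwrite('pics/w9b.png',cv2.convertScaleAbs(im,alpha=1.4,beta=5))
for d in place_of('wrist','chisel2')[:8]: print(round(d['conf'],2),np.round(d['location'],1),proj(K,W,d['location']).round())
```

```text
[591.74804133 346.62637414 220.52120046] 3.064569891975439 [-0.002 -0.01  -0.002 -0.    -0.     0.014]
0.8 [559.8 440.6  -0.9] [[351. 162.]]
0.7 [5.541e+02 3.709e+02 2.000e-01] [[295. 162.]]
0.62 [539.6 240.7   3.2] [[190. 159.]]
0.6 [551.3 305.7   5.2] [[243. 164.]]
```

View pics/w9b.png

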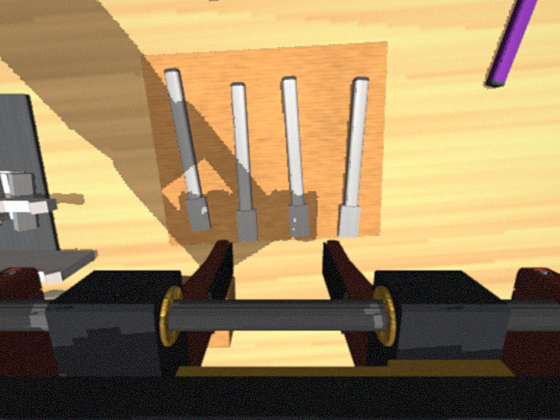

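Run:
```python
from h import *
im,K,W=load('w9')
a=cv2.resize(im[50:250,140:400],(0,0),fx=3,fy=3,interpolation=cv2.INTER_CUBIC)
cv2.imwrite('pics/c10.png',cv2.convertScaleAbs(a,alpha=1.2,beta=5))
```

```text
(no output)
```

View pics/c10.png

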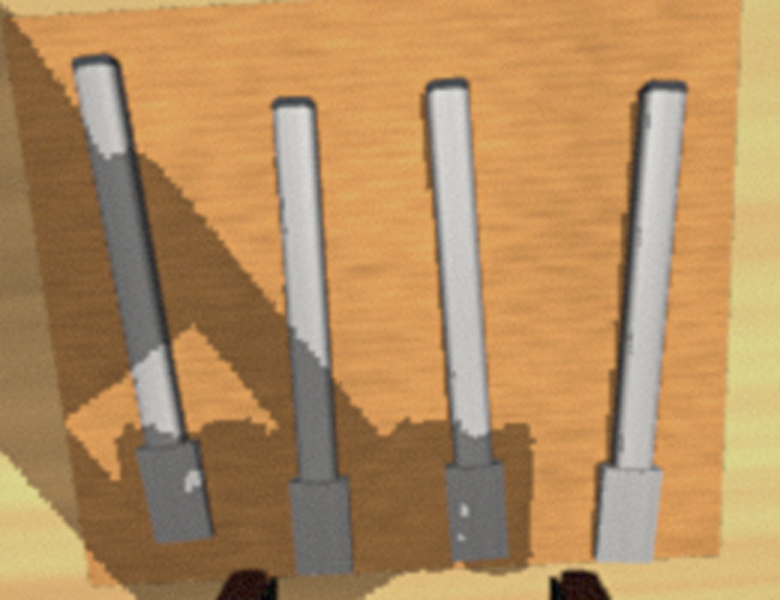

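```bash
cat >> h.py <<'E'
def chis(K,W,s,t,z=17):
    a,b=unproj(K,W,[s,t],z); m=(a+b)/2; return m,np.arctan2(*(b-a)[[1,0]]),np.linalg.norm(a-b)
RK=np.array([566.9,5.4]);RY=-.083
def rk(x,y):
    c,s=np.cos(RY),np.sin(RY); return RK+np.array([c*x-s*y,s*x+c*y])
E
python3 - <<'E'
from h import *
im,K,W=load('w9')
c=lambda u,v:(140+u/3-.33,50+v/3-.33)
for n,s,t in [('A',c(97,66),c(183,541)),('B',c(294,106),c(323,572)),('C',c(448,88),c(480,558)),('D',c(664,90),c(627,560))]:
    m,a,l=chis(K,W,s,t); print(n,m.round(1),round(a,3),round(l,1))
_,K0,W0=load('w9')
c0=calibration('top');k,w=c0['intrinsics'],c0['world_to_cam']
for y in (66,22,-22,-66): print(y,rk(40,y).round(1))
E
```

```text
A [535.7 242.1  17. ] 0.028 185.8
B [554.5 306.6  17. ] -0.044 185.0
C [553.  369.3  17. ] 0.007 185.4
D [559.3 440.6  17. ] -0.088 184.9
66 [612.2  67.9]
22 [608.6  24. ]
-22 [604.9 -19.8]
-66 [601.3 -63.7]
```

Run:
```python
from h import *
print(delta([537,242,80],3.17))
```

```text
[0.0467, -0.1085, 0.1415, -0.1053]
```

>>> {"method": "move_arm", "body": {"deltas": [[100,0.047,-0.108,0.141,-0.095],[100,0.047,-0.108,0.141,-0.095],[100,0.047,-0.108,0.141,-0.095],[100,0.047,-0.108,0.141,-0.095],[100,0.047,-0.108,0.141,-0.095]]}}

```text
t: 15.7
ee_pos: [533.0, 239.1, 77.3]
orientation: [0.028, -3.134, 0.005]
ft_force: [-1.5, 0.4, -0.7]
width: 53.4
```

>>> {"method": "move_arm", "body": {"deltas": [[100,0,0,0,0],[100,0,0,0,0]]}}

```text
t: 15.87
ee_pos: [537.6, 242.5, 81.1]
orientation: [0.029, -3.14, 0.0]
ft_force: [1.1, 0.8, 0.3]
width: 53.3
```

Run:
```python
from h import *
p,R,o=pose();print(p,yaw_of(R),o['qvel'].round(3))
im,K,W=snap('wrist','w10')
cv2.imwrite('pics/w10b.png',cv2.convertScaleAbs(im,alpha=1.4,beta=5))
print(delta([537,242,18.5],3.17))
```

```text
[537.57838788 242.46731049  81.13079032] -3.123050375834869 [ 0.017 -0.026 -0.055  0.002  0.003 -0.004]
[0.0021, -0.0015, 0.0638, -0.0089]
```

View pics/w10b.png

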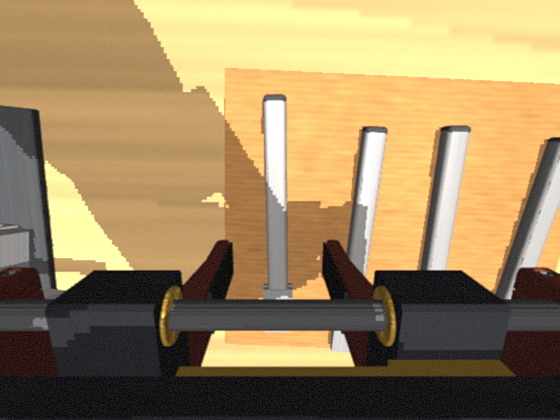

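Run:
```python
from h import *
im,K,W=load('w10')
a=unproj(K,W,[(274.5,100),(278.5,289)],17); print(a, np.arctan2(*(a[1]-a[0])[[1,0]]), np.linalg.norm(a[1]-a[0]))
_,K9,W9=load('w9')
c=lambda u,v:(140+u/3-.33,50+v/3-.33)
print(tri([(K9,W9,c(97,66)),(K,W,(274.5,98.5))]),tri([(K9,W9,c(166,447)),(K,W,(278.5,289))]))
```

```text
[[442.52481741 238.05900187  17.        ]
 [586.98142662 243.68347012  17.        ]] 0.03891569034604477 144.56606305493037
[441.23678941 237.85728673  11.25665705] [587.61233627 243.52266442  16.22483938]
```

>>> {"method": "move_arm", "body": {"deltas": [[100,0.003,-0.001,0.03,-0.015],[100,0.003,-0.001,0.05,-0.015],[100,0.003,-0.001,0.06,-0.015],[100,0.003,-0.001,0.062,-0.015],[100,0.003,-0.001,0.062,-0.015]]}}

```text
t: 16.33
ee_pos: [535.5, 242.6, 20.0]
orientation: [-0.057, 3.14, 0.001]
ft_force: [0.1, 1.5, 0.5]
width: 53.6
```

>>> {"method": "move_arm", "body": {"deltas": [[255,0,0,0,0],[255,0,0,0,0],[255,0,0,0,0],[255,0,0,0,0],[255,0,0,0,0]]}}

```text
t: 16.75
ee_pos: [534.9, 241.8, 20.0]
orientation: [-0.056, 3.14, 0.001]
ft_force: [1.2, -0.2, -0.5]
width: 23.6
```

>>> {"method": "move_arm", "body": {"deltas": [[255,0,0,0,0],[255,0,0,0,0],[255,0,0,0,0]]}}

```text
t: 17.0
ee_pos: [534.7, 241.7, 19.7]
orientation: [-0.056, 3.141, 0.0]
ft_force: [-0.4, 0.1, 3.3]
width: 15.6
```

>>> {"method": "move_arm", "body": {"deltas": [[255,0,0,-0.03,0],[255,0,0,-0.07,0],[255,0,0,-0.11,0],[255,0,0,-0.13,0],[255,0,0,-0.13,0]]}}

```text
t: 17.42
ee_pos: [537.1, 242.8, 154.0]
orientation: [-0.056, 3.134, 0.005]
ft_force: [0.9, 0.7, -3.2]
width: 15.6
```

Run:
```python
from h import *
p,R,o=pose();print(p,yaw_of(R),o['ft_force'],o['width'],o['moment'])
print(delta([601.3,-63.7,150],3.0586))
```

```text
[537.12617394 242.76297778 154.00121471] -3.1057748275733834 [ 0.85934297  0.67756332 -3.1666269 ] 15.599312717758758 [ 0.07448069 -0.21864714 -0.00585129]
[-0.0531, -0.3086, 0.0035, 0.1188]
```

>>> {"method": "move_arm", "body": {"deltas": [[255,-0.053,-0.2,0,0.118],[255,-0.053,-0.2,0,0.118],[255,-0.053,-0.2,0,0.118],[255,-0.053,-0.2,0,0.118],[255,-0.053,-0.2,0,0.118]]}}

```text
t: 17.83
ee_pos: [593.6, 41.7, 147.2]
orientation: [-0.128, -3.136, 0.001]
ft_force: [0.7, 0.8, -3.6]
width: 15.7
```

Run:
```python
from h import *
print(delta([601.3,-63.7,150],3.0586))
```

```text
[-0.0163, -0.1044, -0.0028, 0.0012]
```

>>> {"method": "move_arm", "body": {"deltas": [[255,-0.016,-0.102,-0.002,0],[255,-0.016,-0.102,-0.002,0],[255,-0.016,-0.102,-0.002,0],[255,-0.016,-0.102,-0.002,0],[255,-0.016,-0.102,-0.002,0]]}}

```text
t: 18.25
ee_pos: [601.0, -60.4, 149.3]
orientation: [-0.133, -3.136, -0.001]
ft_force: [-0.5, 0.5, -2.5]
width: 16.0
```

>>> {"method": "move_arm", "body": {"deltas": [[255,0,0,0,0],[255,0,0,0,0]]}}

```text
t: 18.42
ee_pos: [601.6, -58.0, 150.4]
orientation: [-0.127, -3.137, -0.001]
ft_force: [0.9, 0.4, -2.3]
width: 15.8
```

Run:
```python
from h import *
p,R,o=pose();print(p,yaw_of(R),o['qvel'].round(3))
im,K,W=snap('wrist','w11')
cv2.imwrite('pics/w11b.png',cv2.convertScaleAbs(im,alpha=1.4,beta=5))
print(delta([601.3,-63.7,100],3.0586))
```

```text
[601.55506581 -58.03000581 150.38254486] 3.060610928664703 [ 0.009 -0.009 -0.006 -0.002  0.001 -0.001]
[-0.0001, -0.0058, 0.0507, 0.0025]
```

View pics/w11b.png

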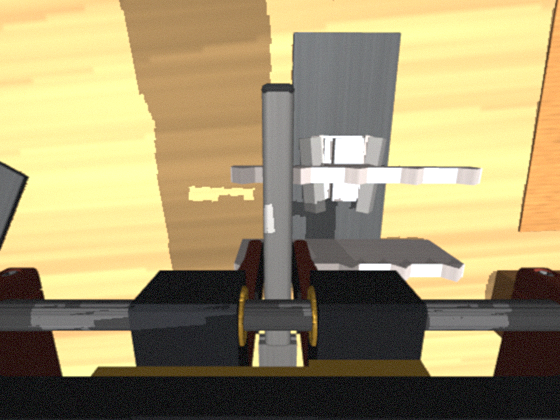

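Run:
```python
from h import *
im,K,W=load('w11')
for x in (0,80):
  for y in (-88,-44,0,44,88):
    P=np.r_[rk(x,y),79]; print(x,y,proj(K,W,P)[0].round(1),end=' ')
    u=proj(K,W,P)[0]; cv2.circle(im,tuple(int(v) for v in u.round()),1,(0,0,255),-1)
a=cv2.resize(im[150:290,220:490],(0,0),fx=2.9,fy=2.9,interpolation=cv2.INTER_CUBIC)
cv2.imwrite('pics/c11.png',cv2.convertScaleAbs(a,alpha=1.0,beta=5))
```

```text
0 -88 [242.1 178.6] 0 -44 [299.9 178.7] 0 0 [357.7 178.9] 0 44 [415.6 179. ] 0 88 [473.4 179.1] 80 -88 [244.8 274.5] 80 -44 [297.8 274.6] 80 0 [350.7 274.8] 80 44 [403.6 274.9] 80 88 [456.5 275. ]
```

View pics/c11.png

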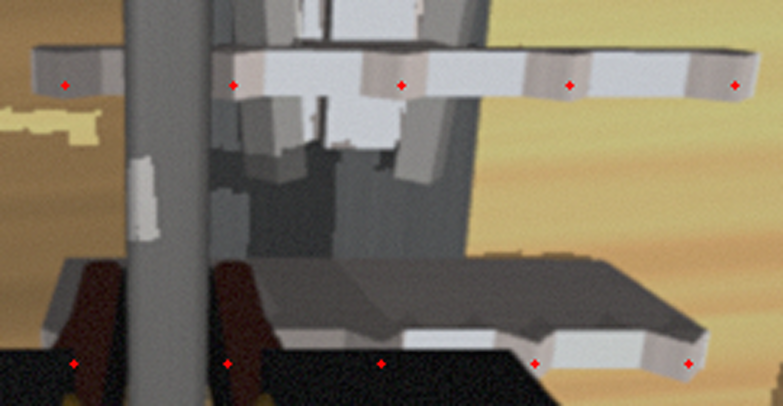

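>>> {"method": "move_arm", "body": {"deltas": [[255,0,-0.006,0.02,0],[255,0,-0.006,0.04,0],[255,0,-0.006,0.05,0],[255,0,-0.006,0.05,0],[255,0,-0.006,0.05,0]]}}

```text
t: 18.88
ee_pos: [601.5, -64.4, 101.1]
orientation: [-0.127, -3.138, -0.0]
ft_force: [0.1, -0.1, -3.3]
width: 15.7
```

>>> {"method": "move_arm", "body": {"deltas": [[255,0,0,0.006,0],[255,0,0,0.01,0],[255,0,0,0.012,0],[255,0,0,0.012,0]]}}

```text
t: 19.22
ee_pos: [601.7, -65.2, 89.3]
orientation: [-0.129, -3.139, -0.0]
ft_force: [-0.5, -0.2, -3.8]
width: 15.9
```

>>> {"method": "move_arm", "body": {"deltas": [[255,0,0.001,0.001,0],[255,0,0.001,0.002,0],[255,0,0.001,0.002,0]]}}

```text
t: 19.47
ee_pos: [601.9, -64.2, 87.5]
orientation: [0.129, 3.139, -0.0]
ft_force: [-0.1, 0.3, -2.8]
width: 15.6
```

>>> {"method": "move_arm", "body": {"deltas": [[255,0,0,0.001,0],[255,0,0,0.001,0],[255,0,0,0.001,0]]}}

```text
t: 19.72
ee_pos: [602.1, -64.3, 86.7]
orientation: [0.129, 3.138, -0.0]
ft_force: [0.3, 0.5, -0.8]
width: 15.7
```

>>> {"method": "move_arm", "body": {"deltas": [[255,0,0,0.0005,0],[255,0,0,0.0005,0],[160,0,0,0.0005,0],[160,0,0,0.0005,0],[160,0,0,0.0005,0]]}}

```text
t: 20.13
ee_pos: [602.1, -64.2, 86.0]
orientation: [0.129, 3.138, -0.0]
ft_force: [0.2, 0.4, -0.2]
width: 30.8
```

>>> {"method": "move_arm", "body": {"deltas": [[160,0,0,0,0],[160,0,0,-0.01,0],[160,0,0,-0.04,0],[160,0,0,-0.08,0],[160,0,0,-0.12,0]]}}

```text
t: 20.55
ee_pos: [601.0, -64.1, 207.0]
orientation: [-0.129, -3.137, -0.0]
ft_force: [1.3, 0.7, -0.6]
width: 32.6
```

Run:
```python
from h import *
im,K,W=snap('wrist','w12')
cv2.imwrite('pics/w12b.png',cv2.convertScaleAbs(im,alpha=1.4,beta=5))
p,R,o=pose();print(p,o['width'])
print(delta([560,290,215],3.10))
```

```text
[605.7327814  -64.71164709 216.0925338 ] 32.424855096864775
[0.0747, 0.3498, 0.0001, -0.0405]
```

View pics/w12b.png

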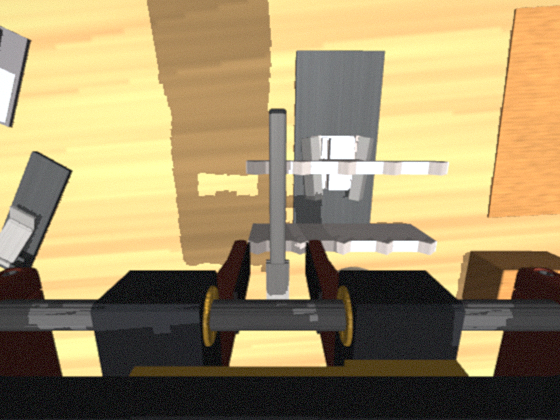

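>>> {"method": "move_arm", "body": {"deltas": [[100,0.04,0.204,0,-0.04],[100,0.04,0.204,0,-0.04],[100,0.04,0.204,0,-0.04],[100,0.04,0.204,0,-0.04],[100,0.04,0.204,0,-0.04]]}}

```text
t: 21.02
ee_pos: [578.4, 144.1, 206.7]
orientation: [0.067, 3.14, 0.0]
ft_force: [1.4, -0.1, -0.2]
width: 53.4
```

Run:
```python
from h import *
print(delta([555.5,306.6,80],3.10))
```

```text
[0.0299, 0.1613, 0.1268, -0.001]
```

>>> {"method": "move_arm", "body": {"deltas": [[100,0.03,0.16,0.126,0],[100,0.03,0.16,0.126,0],[100,0.03,0.16,0.126,0],[100,0.03,0.16,0.126,0],[100,0.03,0.16,0.126,0]]}}

```text
t: 21.43
ee_pos: [555.1, 305.4, 79.2]
orientation: [0.066, 3.14, 0.001]
ft_force: [0.3, -0.5, 0.4]
width: 53.4
```

>>> {"method": "move_arm", "body": {"deltas": [[100,0,0,0,0],[100,0,0,0,0],[100,0,0,0,0]]}}

```text
t: 21.68
ee_pos: [555.8, 303.3, 80.6]
orientation: [0.065, 3.14, -0.0]
ft_force: [-0.3, -0.6, 0.6]
width: 53.4
```

Run:
```python
from h import *
p,R,o=pose();print(p,yaw_of(R),o['qvel'].round(3))
im,K,W=snap('wrist','w13')
a=cv2.resize(im[60:310,150:450],(0,0),fx=2.4,fy=2.4,interpolation=cv2.INTER_CUBIC)
cv2.imwrite('pics/w13b.png',cv2.convertScaleAbs(a,alpha=1.3,beta=5))
```

```text
[555.81067163 303.28462647  80.58158505] 3.1000095620762416 [-0.024 -0.022 -0.002  0.003 -0.002  0.004]
```

View pics/w13b.png

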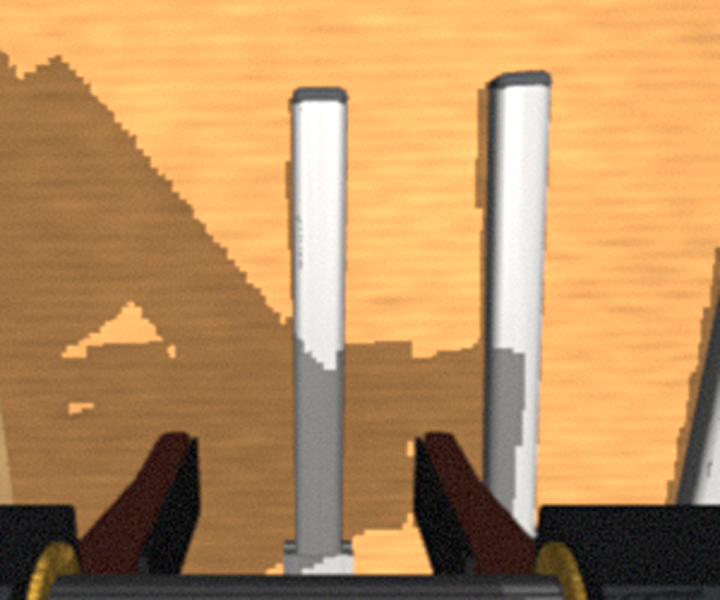

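```bash
cat >> h.py <<'E'
def shank(K,W,s,t,z=17):
    "s struck end, t shoulder (top face)"
    a,b=unproj(K,W,[s,t],z); u=(b-a)/np.linalg.norm(b-a); m=(a+95*u+b-55*u)/2
    return m,np.arctan2(u[1],u[0]),np.linalg.norm(b-a)
E
python3 - <<'E'
from h import *
im,K,W=load('w13')
c=lambda u,v:(150+u/2.4-.3,60+v/2.4-.3)
m,a,l=shank(K,W,c(319,101),c(319,545)); print(m,a,l)
print(delta([m[0],m[1],20],np.pi+a))
E
```

```text
[552.71922797 306.75573768  17.        ] -0.036570204554849634 141.0455724986175
[0.0039, 0.0037, 0.0611, -0.0062]
```

>>> {"method": "move_arm", "body": {"deltas": [[100,0.003,0.0035,0.03,-0.006],[100,0.003,0.0035,0.05,-0.006],[100,0.003,0.0035,0.06,-0.006],[100,0.003,0.0035,0.061,-0.006],[100,0.003,0.0035,0.061,-0.006]]}}

```text
t: 22.15
ee_pos: [553.4, 306.3, 19.7]
orientation: [0.059, 3.141, 0.0]
ft_force: [-0.6, -0.1, 0.4]
width: 53.7
```

>>> {"method": "move_arm", "body": {"deltas": [[255,0,0,0,0],[255,0,0,0,0],[255,0,0,0,0],[255,0,0,0,0],[255,0,0,0,0]]}}

```text
t: 22.57
ee_pos: [553.0, 307.3, 19.5]
orientation: [0.057, 3.14, 0.001]
ft_force: [0.8, -0.6, -0.4]
width: 23.4
```

>>> {"method": "move_arm", "body": {"deltas": [[255,0,0,0,0],[255,0,0,0,0],[255,0,0,0,0]]}}

```text
t: 22.82
ee_pos: [552.7, 307.3, 19.2]
orientation: [0.057, 3.141, 0.0]
ft_force: [-0.8, -0.3, 3.0]
width: 16.2
```

>>> {"method": "move_arm", "body": {"deltas": [[255,0,0,0,0],[255,0,0,-0.03,0],[255,0,0,-0.07,0],[255,0,0,-0.11,0],[255,0,0,-0.13,0]]}}

```text
t: 23.23
ee_pos: [553.9, 307.8, 152.7]
orientation: [0.056, 3.138, 0.003]
ft_force: [1.6, -0.1, -2.3]
width: 15.8
```

Run:
```python
from h import *
p,R,o=pose();print(p,yaw_of(R),o['ft_force'],o['width'],o['moment'])
print(delta([604.9,-19.8,150],3.0586))
```

```text
[553.91878289 307.79814306 152.73162739] 3.105610736825015 [ 1.59370157 -0.09696504 -2.34178812] 15.751407197933927 [ 0.12873589 -0.20773282 -0.01554844]
[-0.0627, -0.3256, 0.0023, 0.047]
```

>>> {"method": "move_arm", "body": {"deltas": [[255,-0.04,-0.204,0,0.047],[255,-0.04,-0.204,0,0.047],[255,-0.04,-0.204,0,0.047],[255,-0.04,-0.204,0,0.047],[255,-0.04,-0.204,0,0.047]]}}

```text
t: 23.65
ee_pos: [584.6, 100.0, 148.5]
orientation: [-0.129, -3.138, 0.0]
ft_force: [1.0, 0.2, -2.9]
width: 16.0
```

Run:
```python
from h import *
print(delta([604.9,-19.8,150],3.0586))
```

```text
[-0.03, -0.1177, -0.0015, 0.0006]
```

>>> {"method": "move_arm", "body": {"deltas": [[255,-0.03,-0.121,-0.001,0],[255,-0.03,-0.121,-0.001,0],[255,-0.03,-0.121,-0.001,0],[255,-0.03,-0.121,-0.001,0],[255,-0.03,-0.121,-0.001,0]]}}

```text
t: 24.07
ee_pos: [604.8, -23.6, 149.3]
orientation: [-0.137, -3.138, 0.0]
ft_force: [0.5, -0.1, -3.4]
width: 15.9
```

>>> {"method": "move_arm", "body": {"deltas": [[255,0,0,0.02,0],[255,0,0,0.04,0],[255,0,0,0.04,0],[255,0,0,0.04,0]]}}

```text
t: 24.4
ee_pos: [603.7, -20.0, 108.8]
orientation: [-0.128, -3.135, -0.0]
ft_force: [0.4, 0.6, -2.2]
width: 15.8
```

Run:
```python
from h import *
p,R,o=pose();print(p,yaw_of(R))
print(delta([604.9,-19.8,89],3.0586))
```

```text
[603.72753334 -19.99300268 108.77920087] 3.059821629054014
[-0.0012, 0.0003, 0.0198, 0.0012]
```

>>> {"method": "move_arm", "body": {"deltas": [[255,0,0,0.01,0],[255,0,0,0.018,0],[255,0,0,0.02,0],[255,0,0,0.02,0]]}}

```text
t: 24.73
ee_pos: [604.7, -21.0, 89.4]
orientation: [-0.13, -3.138, 0.0]
ft_force: [0.0, 0.7, -3.2]
width: 16.0
```

>>> {"method": "move_arm", "body": {"deltas": [[255,0,0,0.001,0],[255,0,0,0.002,0],[255,0,0,0.0025,0],[255,0,0,0.0025,0]]}}

```text
t: 25.07
ee_pos: [605.3, -21.3, 87.6]
orientation: [0.131, 3.138, 0.0]
ft_force: [-0.4, -0.5, -2.5]
width: 15.8
```

>>> {"method": "move_arm", "body": {"deltas": [[255,0,0.001,0.0012,0],[255,0,0.001,0.0015,0],[255,0,0.001,0.0015,0]]}}

```text
t: 25.32
ee_pos: [605.4, -20.2, 86.2]
orientation: [0.13, 3.138, 0.0]
ft_force: [-0.8, 0.9, -1.0]
width: 16.0
```

>>> {"method": "move_arm", "body": {"deltas": [[255,0,0,0.0005,0],[160,0,0,0.0005,0],[160,0,0,0.0005,0],[160,0,0,0.0005,0],[160,0,0,0.0005,0]]}}

```text
t: 25.73
ee_pos: [605.3, -20.3, 85.5]
orientation: [0.131, 3.139, -0.0]
ft_force: [-0.6, -0.3, 0.5]
width: 32.4
```

>>> {"method": "move_arm", "body": {"deltas": [[160,0,0,0,0],[160,0,0,-0.01,0],[160,0,0,-0.04,0],[160,0,0,-0.08,0],[160,0,0,-0.12,0]]}}

```text
t: 26.15
ee_pos: [604.3, -20.2, 206.6]
orientation: [-0.13, -3.137, -0.0]
ft_force: [0.6, 0.4, -0.5]
width: 32.6
```

Run:
```python
from h import *
im,K,W=snap('wrist','w14')
cv2.imwrite('pics/w14b.png',cv2.convertScaleAbs(im,alpha=1.3,beta=5))
p,R,o=pose();print(p,o['width'])
print(delta([554,369.5,215],np.pi+.007))
```

```text
[609.05695331 -20.4683703  215.60174153] 32.99984908013445
[0.0872, 0.3841, -0.0002, -0.0901]
```

View pics/w14b.png

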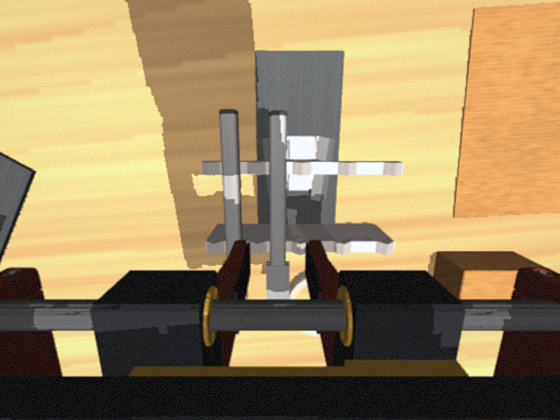

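Two chisels lie in their notches (px 230 and 278). Next is chisel C.

>>> {"method": "move_arm", "body": {"deltas": [[100,0.045,0.203,0,-0.09],[100,0.045,0.203,0,-0.09],[100,0.045,0.203,0,-0.09],[100,0.045,0.203,0,-0.09],[100,0.045,0.203,0,-0.09]]}}

```text
t: 26.62
ee_pos: [576.8, 187.5, 206.3]
orientation: [-0.01, 3.141, 0.001]
ft_force: [0.3, -0.5, 0.6]
width: 53.0
```

Run:
```python
from h import *
print(delta([554,370,80],np.pi+.007))
```

```text
[0.0218, 0.1826, 0.1263, -0.0006]
```

>>> {"method": "move_arm", "body": {"deltas": [[100,0.022,0.183,0.08,0],[100,0.022,0.183,0.08,0],[100,0.022,0.183,0.08,0],[100,0.022,0.183,0.08,0],[100,0.022,0.183,0.08,0]]}}

```text
t: 27.03
ee_pos: [553.1, 371.2, 124.9]
orientation: [-0.012, 3.141, 0.001]
ft_force: [1.1, -0.2, -1.1]
width: 53.3
```

>>> {"method": "move_arm", "body": {"deltas": [[100,0,0.002,0.04,0],[100,0,0.002,0.046,0],[100,0,0.002,0.046,0],[100,0,0.002,0.046,0]]}}

```text
t: 27.37
ee_pos: [554.1, 369.9, 80.0]
orientation: [0.01, -3.141, 0.001]
ft_force: [0.8, 0.4, -0.6]
width: 53.5
```

Run:
```python
from h import *
p,R,o=pose();print(p,yaw_of(R),o['qvel'].round(3))
im,K,W=snap('wrist','w15')
a=cv2.resize(im[60:310,150:450],(0,0),fx=2.4,fy=2.4,interpolation=cv2.INTER_CUBIC)
cv2.imwrite('pics/w15b.png',cv2.convertScaleAbs(a,alpha=1.3,beta=5))
```

```text
[554.09186724 369.89931216  79.95949676] -3.135355482295 [-0.011 -0.032 -0.018  0.001 -0.005  0.001]
```

View pics/w15b.png

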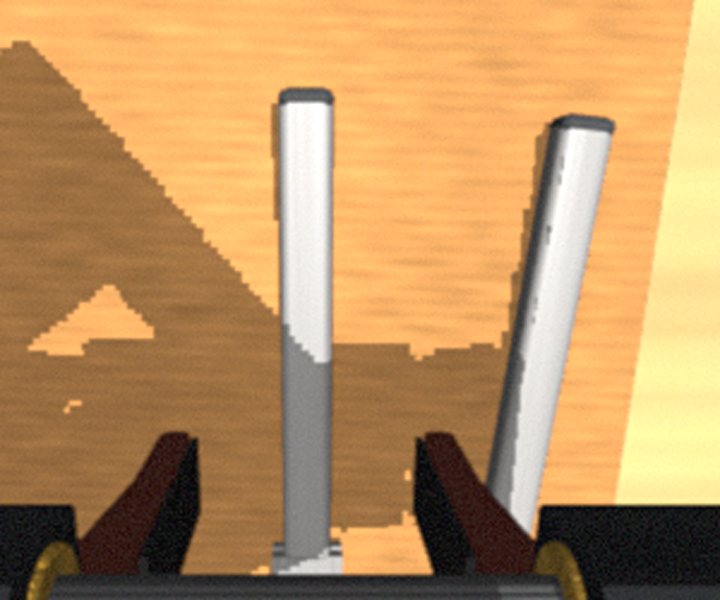

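Run:
```python
from h import *
im,K,W=load('w15')
c=lambda u,v:(150+u/2.4-.3,60+v/2.4-.3)
m,a,l=shank(K,W,c(305,101),c(307,547)); print(m,a,l)
print(delta([m[0],m[1],19.5],np.pi+a))
```

```text
[550.97975716 369.19705748  17.        ] 0.010836480438835942 141.36573833466127
[0.004, -0.0009, 0.0615, -0.0051]
```

>>> {"method": "move_arm", "body": {"deltas": [[100,0.003,-0.001,0.03,-0.004],[100,0.003,-0.001,0.05,-0.004],[100,0.003,-0.001,0.06,-0.004],[100,0.003,-0.001,0.061,-0.004],[100,0.003,-0.001,0.061,-0.004]]}}

```text
t: 27.83
ee_pos: [551.8, 369.3, 19.6]
orientation: [-0.016, 3.141, 0.001]
ft_force: [0.1, 0.8, 0.2]
width: 53.7
```

>>> {"method": "move_arm", "body": {"deltas": [[255,0,0,0,0],[255,0,0,0,0],[255,0,0,0,0],[255,0,0,0,0],[255,0,0,0,0]]}}

```text
t: 28.25
ee_pos: [551.2, 369.8, 19.0]
orientation: [-0.017, 3.141, 0.001]
ft_force: [-0.4, -0.6, 0.9]
width: 23.5
```

>>> {"method": "move_arm", "body": {"deltas": [[255,0,0,0,0],[255,0,0,0,0],[255,0,0,0,0]]}}

```text
t: 28.5
ee_pos: [551.0, 369.7, 18.7]
orientation: [-0.017, 3.141, 0.0]
ft_force: [-0.6, 0.6, 3.5]
width: 15.6
```

>>> {"method": "move_arm", "body": {"deltas": [[255,0,0,0,0],[255,0,0,-0.03,0],[255,0,0,-0.07,0],[255,0,0,-0.11,0],[255,0,0,-0.13,0]]}}

```text
t: 28.92
ee_pos: [552.2, 370.4, 152.3]
orientation: [-0.017, 3.138, 0.003]
ft_force: [1.1, 1.1, -2.2]
width: 15.7
```

Run:
```python
from h import *
p,R,o=pose();print(p,yaw_of(R),o['ft_force'],o['width'],o['moment'])
print(delta([608.6,24,150],3.0586))
```

```text
[552.15971489 370.36601218 152.34557867] -3.130619228898544 [ 1.11255597  1.05824431 -2.20610022] 15.733758622746858 [ 0.08101526 -0.17839569 -0.03409159]
[-0.0526, -0.347, 0.0018, 0.094]
```

>>> {"method": "move_arm", "body": {"deltas": [[255,-0.031,-0.205,0,0.093],[255,-0.031,-0.205,0,0.093],[255,-0.031,-0.205,0,0.093],[255,-0.031,-0.205,0,0.093],[255,-0.031,-0.205,0,0.093]]}}

```text
t: 29.33
ee_pos: [583.4, 162.9, 147.8]
orientation: [-0.128, -3.138, 0.001]
ft_force: [1.0, -0.7, -2.1]
width: 15.9
```

Run:
```python
from h import *
print(delta([608.6,24,150],3.0586))
```

```text
[-0.0364, -0.1364, -0.0021, 0.0015]
```

>>> {"method": "move_arm", "body": {"deltas": [[255,-0.036,-0.139,-0.001,0],[255,-0.036,-0.139,-0.001,0],[255,-0.036,-0.139,-0.001,0],[255,-0.036,-0.139,-0.001,0],[255,-0.036,-0.139,-0.001,0]]}}

```text
t: 29.75
ee_pos: [608.7, 19.2, 148.9]
orientation: [-0.136, -3.138, 0.002]
ft_force: [-0.4, 0.2, -3.0]
width: 15.7
```

>>> {"method": "move_arm", "body": {"deltas": [[255,0,0,0.02,0],[255,0,0,0.04,0],[255,0,0,0.04,0],[255,0,0,0.04,0]]}}

```text
t: 30.08
ee_pos: [607.2, 24.1, 108.2]
orientation: [-0.128, -3.135, 0.0]
ft_force: [0.0, 0.6, -2.6]
width: 15.7
```

Run:
```python
from h import *
p,R,o=pose();print(p,yaw_of(R))
print(delta([608.6,24,89],3.0586))
```

```text
[607.21385476  24.08866379 108.15905671] 3.060031182762026
[-0.0015, 0.0, 0.0192, 0.0014]
```

>>> {"method": "move_arm", "body": {"deltas": [[255,0,0.001,0.01,0],[255,0,0.001,0.018,0],[255,0,0.001,0.019,0],[255,0,0.001,0.019,0]]}}

```text
t: 30.42
ee_pos: [608.4, 24.7, 90.0]
orientation: [-0.128, -3.138, 0.0]
ft_force: [-0.4, 0.4, -3.8]
width: 15.9
```

>>> {"method": "move_arm", "body": {"deltas": [[255,0,0,0.001,0],[255,0,0,0.002,0],[255,0,0,0.003,0],[255,0,0,0.003,0]]}}

```text
t: 30.75
ee_pos: [608.8, 24.4, 87.5]
orientation: [0.129, 3.139, 0.0]
ft_force: [-0.7, -0.2, -3.7]
width: 15.7
```

>>> {"method": "move_arm", "body": {"deltas": [[255,0,0,0.001,0],[255,0,0,0.0015,0],[255,0,0,0.0015,0]]}}

```text
t: 31.0
ee_pos: [608.7, 24.4, 85.9]
orientation: [-0.129, -3.139, 0.0]
ft_force: [-0.2, -0.8, -3.3]
width: 15.6
```

>>> {"method": "move_arm", "body": {"deltas": [[255,0,0,0.0005,0],[255,0,0,0.001,0],[255,0,0,0.001,0]]}}

```text
t: 31.25
ee_pos: [608.8, 24.4, 85.7]
orientation: [0.129, 3.139, 0.0]
ft_force: [-3.6, 0.4, 5.0]
width: 15.6
```

>>> {"method": "move_arm", "body": {"deltas": [[255,0,0,0,0],[160,0,0,0,0],[160,0,0,0,0],[160,0,0,0,0],[160,0,0,0,0]]}}

```text
t: 31.67
ee_pos: [608.9, 24.4, 84.9]
orientation: [0.129, 3.139, 0.0]
ft_force: [0.6, -0.3, -0.8]
width: 32.8
```

>>> {"method": "move_arm", "body": {"deltas": [[160,0,0,0,0],[160,0,0,-0.01,0],[160,0,0,-0.04,0],[160,0,0,-0.08,0],[160,0,0,-0.12,0]]}}

```text
t: 32.08
ee_pos: [607.9, 24.4, 206.0]
orientation: [-0.129, -3.137, 0.0]
ft_force: [1.3, -0.3, -0.2]
width: 32.9
```

Run:
```python
from h import *
im,K,W=snap('wrist','w16')
cv2.imwrite('pics/w16b.png',cv2.convertScaleAbs(im,alpha=1.3,beta=5))
p,R,o=pose();print(p,o['width'])
print(delta([559,440.6,215],np.pi-.085))
```

```text
[612.62450177  24.53912925 215.13334289] 32.89067667361287
[0.0876, 0.4103, -0.0004, 0.0029]
```

View pics/w16b.png

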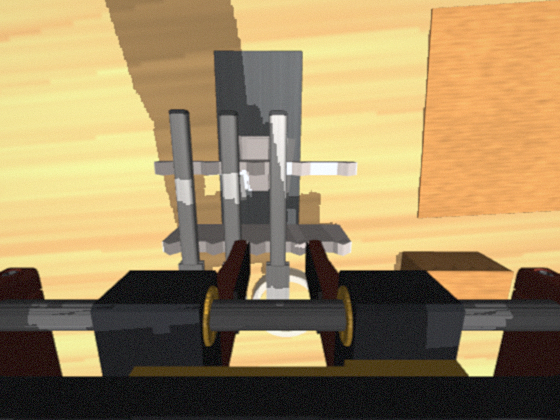

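>>> {"method": "move_arm", "body": {"deltas": [[100,0.044,0.204,0,0],[100,0.044,0.204,0,0],[100,0.044,0.204,0,0],[100,0.044,0.204,0,0],[100,0.044,0.204,0,0]]}}

```text
t: 32.55
ee_pos: [581.3, 232.8, 205.8]
orientation: [0.13, 3.138, 0.001]
ft_force: [1.5, -0.8, -0.8]
width: 53.2
```

Run:
```python
from h import *
print(delta([559,440.6,125],np.pi-.085))
```

```text
[0.0394, 0.2053, 0.0808, 0.0024]
```

>>> {"method": "move_arm", "body": {"deltas": [[100,0.038,0.19,0.05,0],[100,0.038,0.19,0.05,0],[100,0.038,0.19,0.05,0],[100,0.038,0.19,0.05,0],[100,0.038,0.19,0.05,0]]}}

```text
t: 32.97
ee_pos: [558.5, 426.4, 154.8]
orientation: [0.127, 3.139, 0.001]
ft_force: [-0.4, -1.0, 0.4]
width: 53.9
```

>>> {"method": "move_arm", "body": {"deltas": [[100,0,0.015,0.03,0],[100,0,0.017,0.06,0],[100,0,0.017,0.076,0],[100,0,0.017,0.076,0],[100,0,0.017,0.076,0]]}}

```text
t: 33.38
ee_pos: [560.5, 439.5, 78.6]
orientation: [-0.13, -3.137, 0.002]
ft_force: [0.2, -0.2, 0.7]
width: 53.5
```

Run:
```python
from h import *
p,R,o=pose();print(p,yaw_of(R),o['qvel'].round(3))
im,K,W=snap('wrist','w17')
a=cv2.resize(im[60:310,150:450],(0,0),fx=2.4,fy=2.4,interpolation=cv2.INTER_CUBIC)
cv2.imwrite('pics/w17b.png',cv2.convertScaleAbs(a,alpha=1.3,beta=5))
```

```text
[560.53518225 439.54263453  78.55462053] 3.0588988524520544 [-0.01  -0.039 -0.023 -0.001 -0.001  0.003]
```

View pics/w17b.png

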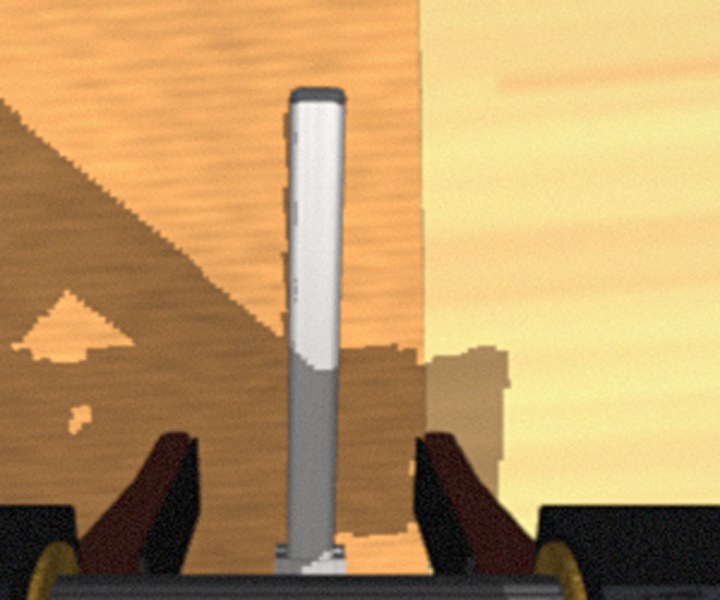

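Run:
```python
from h import *
im,K,W=load('w17')
c=lambda u,v:(150+u/2.4-.3,60+v/2.4-.3)
m,a,l=shank(K,W,c(317,101),c(312,547)); print(m,a,l)
print(delta([m[0],m[1],19.5],np.pi+a))
```

```text
[557.22531855 441.28767242  17.        ] -0.0903864356446833 140.42229487313546
[0.0044, 0.0009, 0.0605, 0.0074]
```

>>> {"method": "move_arm", "body": {"deltas": [[100,0.003,0.001,0.03,0.006],[100,0.003,0.001,0.05,0.006],[100,0.003,0.001,0.059,0.006],[100,0.003,0.001,0.06,0.006],[100,0.003,0.001,0.06,0.006]]}}

```text
t: 33.85
ee_pos: [558.7, 441.7, 20.2]
orientation: [0.139, 3.137, 0.001]
ft_force: [-0.2, 0.5, 0.7]
width: 53.3
```

>>> {"method": "move_arm", "body": {"deltas": [[255,0,0,0,0],[255,0,0,0,0],[255,0,0,0,0],[255,0,0,0,0],[255,0,0,0,0]]}}

```text
t: 34.27
ee_pos: [558.1, 441.9, 19.6]
orientation: [0.138, 3.138, 0.001]
ft_force: [-0.2, -0.5, -0.2]
width: 23.4
```

>>> {"method": "move_arm", "body": {"deltas": [[255,0,0,0,0],[255,0,0,0,0],[255,0,0,0,0]]}}

```text
t: 34.52
ee_pos: [557.9, 441.8, 19.2]
orientation: [0.139, 3.138, 0.0]
ft_force: [-0.2, -0.4, 2.3]
width: 15.9
```

>>> {"method": "move_arm", "body": {"deltas": [[255,0,0,0,0],[255,0,0,-0.03,0],[255,0,0,-0.07,0],[255,0,0,-0.11,0],[255,0,0,-0.13,0]]}}

```text
t: 34.93
ee_pos: [559.1, 442.6, 153.0]
orientation: [0.138, 3.135, 0.004]
ft_force: [0.9, 1.3, -3.0]
width: 15.9
```

Run:
```python
from h import *
p,R,o=pose();print(p,yaw_of(R),o['ft_force'],o['width'],o['moment'])
print(delta([612.2,67.9,150],3.0586))
```

```text
[559.07198039 442.60772557 152.97876385] 3.0535446984498154 [ 0.90523541  1.33537044 -2.99305837] 15.890896308273554 [ 0.15622992 -0.20756111  0.0258339 ]
[-0.0859, -0.3686, 0.0022, -0.0051]
```

>>> {"method": "move_arm", "body": {"deltas": [[255,-0.047,-0.203,0,-0.004],[255,-0.047,-0.203,0,-0.004],[255,-0.047,-0.203,0,-0.004],[255,-0.047,-0.203,0,-0.004],[255,-0.047,-0.203,0,-0.004]]}}

```text
t: 35.35
ee_pos: [586.0, 233.4, 148.2]
orientation: [-0.131, -3.138, 0.001]
ft_force: [0.7, 0.9, -4.2]
width: 15.6
```

Run:
```python
from h import *
print(delta([612.2,67.9,150],3.0586))
```

```text
[-0.0399, -0.1628, -0.0017, -0.0004]
```

>>> {"method": "move_arm", "body": {"deltas": [[255,-0.039,-0.165,-0.001,0],[255,-0.039,-0.165,-0.001,0],[255,-0.039,-0.165,-0.001,0],[255,-0.039,-0.165,-0.001,0],[255,-0.039,-0.165,-0.001,0]]}}

```text
t: 35.77
ee_pos: [611.9, 61.3, 149.3]
orientation: [-0.139, -3.138, 0.003]
ft_force: [0.6, 0.9, -4.2]
width: 15.7
```

>>> {"method": "move_arm", "body": {"deltas": [[255,0,0,0.02,0],[255,0,0,0.04,0],[255,0,0,0.04,0],[255,0,0,0.04,0]]}}

```text
t: 36.1
ee_pos: [610.4, 67.6, 108.6]
orientation: [-0.132, -3.135, 0.001]
ft_force: [-0.2, -0.2, -3.7]
width: 15.7
```

Run:
```python
from h import *
p,R,o=pose();print(p,yaw_of(R))
print(delta([612.2,67.9,89],3.0586))
```

```text
[610.40458428  67.640343   108.55937223] 3.0574175994348023
[-0.0018, 0.0004, 0.0196, -0.0012]
```

>>> {"method": "move_arm", "body": {"deltas": [[255,0,0.001,0.01,0],[255,0,0.001,0.018,0],[255,0,0.001,0.02,0],[255,0,0.001,0.02,0]]}}

```text
t: 36.43
ee_pos: [611.4, 68.9, 89.3]
orientation: [-0.131, -3.138, 0.0]
ft_force: [-0.2, -0.6, -4.2]
width: 15.2
```

>>> {"method": "move_arm", "body": {"deltas": [[255,0,0,0.001,0],[255,0,0,0.002,0],[255,0,0,0.003,0],[255,0,0,0.003,0]]}}

```text
t: 36.77
ee_pos: [612.0, 68.6, 87.0]
orientation: [0.132, 3.139, 0.0]
ft_force: [-0.1, -0.7, -3.0]
width: 15.4
```

>>> {"method": "move_arm", "body": {"deltas": [[255,0,0,0.0005,0],[255,0,0,0.001,0],[255,0,0,0.001,0]]}}

```text
t: 37.02
ee_pos: [612.0, 68.6, 86.2]
orientation: [0.132, 3.138, 0.0]
ft_force: [-0.6, 0.2, -2.1]
width: 15.7
```

>>> {"method": "move_arm", "body": {"deltas": [[255,0,0,0.0006,0],[255,0,0,0.0006,0],[160,0,0,0.0006,0],[160,0,0,0.0006,0],[160,0,0,0.0006,0]]}}

```text
t: 37.43
ee_pos: [612.2, 68.7, 85.5]
orientation: [0.132, 3.138, 0.0]
ft_force: [-0.1, 0.8, 0.3]
width: 30.7
```

>>> {"method": "move_arm", "body": {"deltas": [[160,0,0,0,0],[160,0,0,-0.01,0],[160,0,0,-0.04,0],[160,0,0,-0.08,0],[160,0,0,-0.12,0]]}}

```text
t: 37.85
ee_pos: [611.1, 68.6, 206.4]
orientation: [-0.132, -3.137, 0.0]
ft_force: [1.5, 0.5, -0.8]
width: 32.2
```

Run:
```python
from h import *
im,K,W=snap('wrist','w18')
cv2.imwrite('pics/w18b.png',cv2.convertScaleAbs(im,alpha=1.3,beta=5))
im,K,W=snap('scene','s2')
a=cv2.resize(im[150:350,60:360],(0,0),fx=2.6,fy=2.6,interpolation=cv2.INTER_CUBIC)
cv2.imwrite('pics/s2b.png',cv2.convertScaleAbs(a,alpha=1.2,beta=5))
p,R,o=pose();print(p,o['width'])
for d in place_of('scene','card')[:3]+place_of('scene','holder')[:3]+place_of('scene','clip_nose')[:3]: print(round(d['conf'],2),np.round(d['location'],1))
```

```text
[616.01416295  69.04932043 212.99985829] 32.7738164437769
0.89 [ 440.9 -365.3    3.5]
0.62 [ 601.6 -373.2   -3.3]
0.61 [609.7  26.8  74.3]
0.53 [ 610.4 -382.7   12. ]
```

View pics/w18b.png

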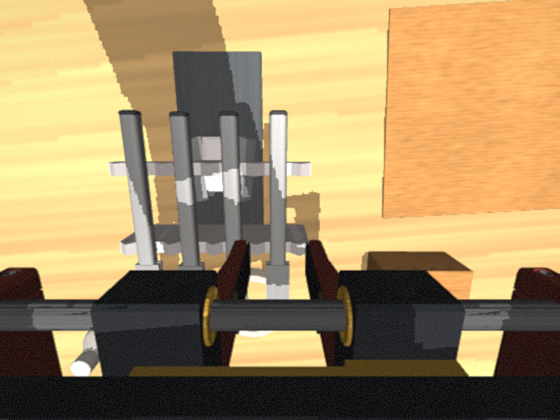

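View pics/s2b.png

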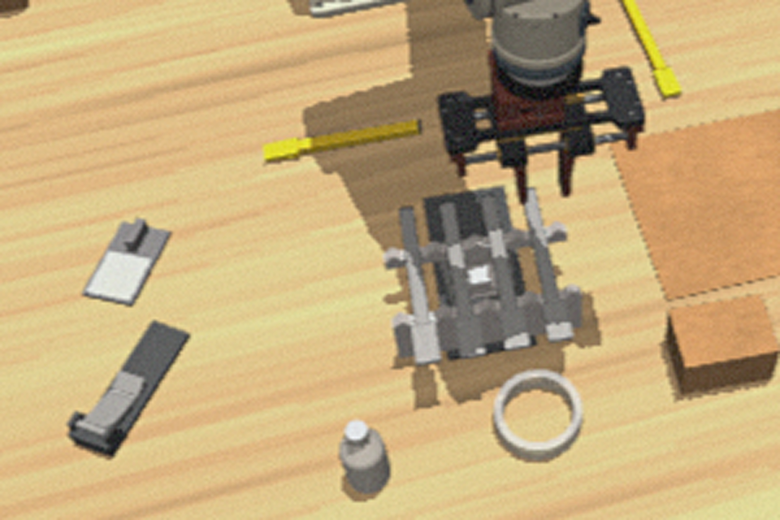

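Run:
```python
from h import *
print(delta([430,-355,210],-0.5))
```

```text
[0.1453, -0.4374, -0.0044, -2.7257]
```

>>> {"method": "move_arm", "body": {"deltas": [[100,0.065,-0.195,0,0.62],[100,0.065,-0.195,0,0.62],[100,0.065,-0.195,0,0.62],[100,0.065,-0.195,0,0.62],[100,0.065,-0.195,0,0.62]]}}

```text
t: 38.52
ee_pos: [528.3, -121.5, 203.5]
orientation: [-1.091, -2.942, 0.001]
ft_force: [1.1, 0.4, -0.2]
width: 53.2
```

>>> {"method": "move_arm", "body": {"deltas": [[100,0,0,0,0.62],[100,0,0,0,0.62],[100,0,0,0,0.62],[100,0,0,0,0.62],[100,0,0,0,0.62]]}}

```text
t: 38.93
ee_pos: [529.4, -120.1, 203.5]
orientation: [-1.937, -2.469, 0.002]
ft_force: [-0.8, 0.2, 0.5]
width: 53.7
```

>>> {"method": "move_arm", "body": {"deltas": [[100,0,0,0,0.62],[100,0,0,0,0.62],[100,0,0,0,0.62],[100,0,0,0,0.62],[100,0,0,0,0.62]]}}

```text
t: 39.35
ee_pos: [529.4, -119.9, 203.4]
orientation: [-2.598, -1.761, 0.004]
ft_force: [0.2, 1.6, -0.6]
width: 53.4
```

Run:
```python
from h import *
p,R,o=pose();print(p,yaw_of(R),o['qpos'].round(2))
print(delta([430,-355,210],-0.5))
```

```text
[ 529.44424596 -119.90682848  203.44421797] 1.1911943288192703 [-0.24  0.35  1.84 -0.    0.96  0.13]
[-0.2552, -0.0053, -0.0064, 1.6912]
```

>>> {"method": "move_arm", "body": {"deltas": [[100,-0.2,-0.004,0,0.62],[100,-0.2,-0.004,0,0.62],[100,-0.2,-0.004,0,0.62],[100,-0.2,-0.004,0,0.62],[100,-0.2,-0.004,0,0.62]]}}

```text
t: 39.77
ee_pos: [451.8, -306.4, 203.6]
orientation: [-3.012, -0.884, 0.004]
ft_force: [0.2, -0.2, 0.0]
width: 53.5
```

>>> {"method": "move_arm", "body": {"deltas": [[100,0,0,0,0.62],[100,0,0,0,0.62],[100,0,0,0,0.62],[100,0,0,0,0.62],[100,0,0,0,0.62]]}}

```text
t: 40.18
ee_pos: [452.8, -304.4, 203.4]
orientation: [-3.138, 0.077, 0.005]
ft_force: [-0.3, 0.3, -0.3]
width: 53.6
```

Run:
```python
from h import *
print(delta([430,-355,210],-0.5))
```

```text
[-0.0203, 0.0516, -0.0066, 0.4508]
```

>>> {"method": "move_arm", "body": {"deltas": [[100,-0.02,0.051,-0.007,0.38],[100,-0.02,0.051,-0.007,0.38],[100,-0.02,0.051,-0.007,0.38],[100,-0.02,0.051,-0.007,0.38],[100,-0.02,0.051,-0.007,0.38]]}}

```text
t: 40.6
ee_pos: [431.1, -354.4, 210.8]
orientation: [-3.071, 0.654, 0.004]
ft_force: [0.1, 0.7, -0.2]
width: 53.4
```

>>> {"method": "move_arm", "body": {"deltas": [[100,0,0,0,0],[100,0,0,0,0],[100,0,0,0,0]]}}

```text
t: 40.85
ee_pos: [432.0, -354.5, 212.0]
orientation: [-3.072, 0.655, 0.001]
ft_force: [-0.2, -0.7, -0.4]
width: 53.6
```

Run:
```python
from h import *
p,R,o=pose();print(p,yaw_of(R),o['qvel'].round(3))
im,K,W=snap('wrist','w19')
cv2.imwrite('pics/w19b.png',cv2.convertScaleAbs(im,alpha=1.3,beta=5))
a=cv2.resize(im[10:260,180:420],(0,0),fx=2.4,fy=2.4,interpolation=cv2.INTER_CUBIC)
cv2.imwrite('pics/c19.png',cv2.convertScaleAbs(a,alpha=1.3,beta=5))
for n in('card','holder','clip_nose'):
  for d in place_of('wrist',n)[:2]: print(n,round(d['conf'],2),np.round(d['location'],1))
```

```text
[ 431.95035993 -354.49398534  211.99345929] -0.4202143085669379 [ 0.002 -0.004 -0.003  0.001  0.001  0.007]
card 0.61 [ 438.6 -366.8    0.6]
holder 0.63 [ 600.8 -376.6   -4.5]
```

View pics/w19b.png

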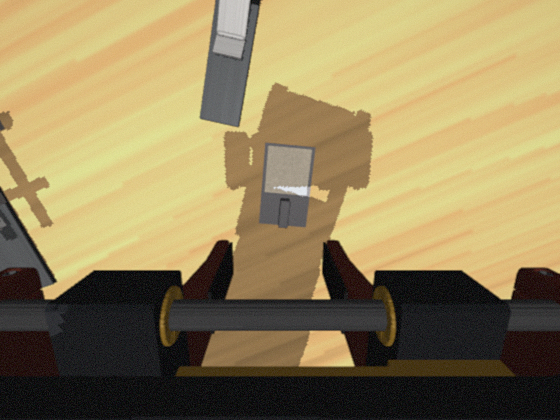

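View pics/c19.png

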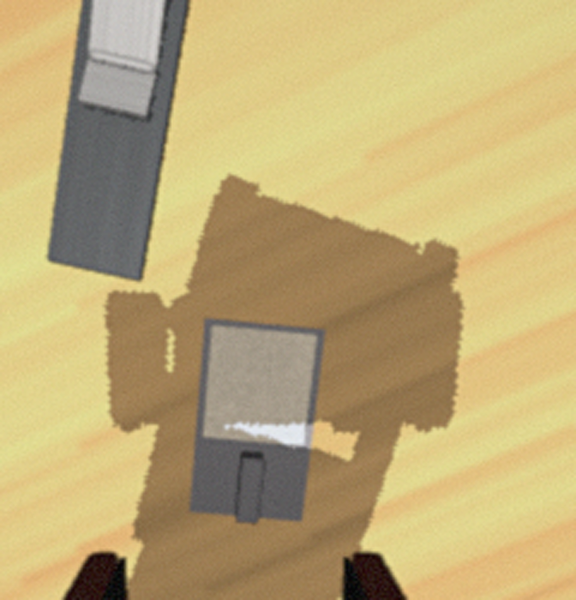

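Run:
```python
from h import *
im,K,W=load('w19')
c=lambda u,v:(180+u/2.4-.3,10+v/2.4-.3)
A=unproj(K,W,[c(207,321),c(324,330),c(190,512),c(301,521)],5); print(A.round(1),A.mean(0))
f=(A[0]+A[1])/2;b=(A[2]+A[3])/2; print('len',np.linalg.norm(f-b),'w',np.linalg.norm(A[0]-A[1]),np.linalg.norm(A[2]-A[3]),'ang',np.arctan2(*(f-b)[[1,0]]),np.arctan2(*(A[0]-A[1])[[1,0]])-np.pi/2)
H=unproj(K,W,[c(49,260),c(140,280),c(83,0),c(187,0)],8); print(H.round(1),np.linalg.norm(H[0]-H[1]))
print('hang',np.arctan2(*(H[0]-H[1])[[1,0]])-np.pi/2,np.arctan2(*(H[2]-H[0])[[1,0]]),np.arctan2(*(H[3]-H[1])[[1,0]]))
```

```text
[[ 492.3 -367.8    5. ]
 [ 464.6 -419.1    5. ]
 [ 406.1 -318.3    5. ]
 [ 377.4 -370.3    5. ]] [ 435.10691795 -368.86133412    5.        ]
len 99.62262229848174 w 58.28277072682916 59.38475981653257 ang -0.5155403823427932 -0.4946396267434754
[[ 549.2 -310.4    8. ]
 [ 523.1 -346.3    8. ]
 [ 639.6 -375.4    8. ]
 [ 621.  -417.2    8. ]] 44.400026605894254
hang -0.629032645464734 -0.6227947891709057 -0.6267865299228708
```

Run:
```python
from h import *
print(delta([407.2,-352,80],-0.507))
```

```text
[-0.0238, 0.0075, 0.1324, 0.0854]
```

>>> {"method": "move_arm", "body": {"deltas": [[100,-0.024,0.0075,0.132,0.085],[100,-0.024,0.0075,0.132,0.085],[100,-0.024,0.0075,0.132,0.085],[100,-0.024,0.0075,0.132,0.085],[100,-0.024,0.0075,0.132,0.085]]}}

```text
t: 41.47
ee_pos: [405.0, -350.5, 77.9]
orientation: [-3.038, 0.788, 0.009]
ft_force: [0.3, 0.1, 0.6]
width: 53.8
```

>>> {"method": "move_arm", "body": {"deltas": [[100,0,0,0,0],[100,0,0,0,0],[100,0,0,0,0]]}}

```text
t: 41.72
ee_pos: [408.7, -353.4, 82.7]
orientation: [3.039, -0.788, 0.006]
ft_force: [-0.3, 0.3, -0.3]
width: 53.4
```

Run:
```python
from h import *
p,R,o=pose();print(p,yaw_of(R),o['qvel'].round(3))
im,K,W=snap('wrist','w20')
a=cv2.resize(im[40:290,160:420],(0,0),fx=2.4,fy=2.4,interpolation=cv2.INTER_CUBIC)
cv2.imwrite('pics/w20b.png',cv2.convertScaleAbs(a,alpha=1.3,beta=5))
```

```text
[ 408.69591846 -353.38286419   82.67712571] -0.5072233694861731 [-0.    -0.001  0.008 -0.    -0.005 -0.   ]
```

View pics/w20b.png

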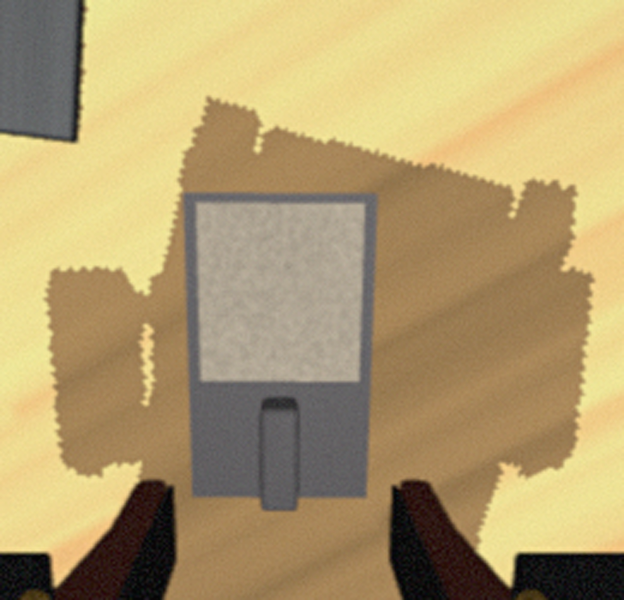

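Run:
```python
from h import *
im,K,W=load('w20'); p,R,o=pose()
c=lambda u,v:(160+u/2.4-.3,40+v/2.4-.3)
for u,z in [((279,410),24),((279,508),24)]: 
    P=unproj(K,W,c(*u),z)[0]; print(P.round(1),(R.T@(P-p)).round(1))
A=unproj(K,W,[c(185,194),c(376,194),c(192,496),c(368,496)],5);print(A.mean(0),[(R.T@(a-p)).round(1).tolist() for a in A])
im0,K0,W0=load('w19')
c0=lambda u,v:(180+u/2.4-.3,10+v/2.4-.3)
print(tri([(K0,W0,c0(252,455)),(K,W,c(279,410))]), tri([(K0,W0,c0(207,321)),(K,W,c(185,194))]),tri([(K0,W0,c0(301,521)),(K,W,c(368,496))]))
```

```text
[ 423.1 -361.6   24. ] [16.7  0.2 58.6]
[ 395.  -345.9   24. ] [-15.6   0.1  58.4]
[ 435.54915983 -368.90282536    5.        ] [[80.9, -29.0, 77.8], [80.9, 30.2, 77.8], [-18.9, -30.1, 77.4], [-18.9, 30.9, 77.4]]
[ 426.74837479 -363.042522     36.64948356] [ 492.36730859 -368.25465031   15.49442252] [ 376.43457678 -370.62596948    2.6788375 ]
```

>>> {"method": "move_arm", "body": {"deltas": [[100,-0.003,0,0.03,0],[100,-0.003,0,0.05,0],[100,-0.003,0,0.06,0],[100,-0.003,0,0.061,0],[100,-0.003,0,0.061,0]]}}

```text
t: 42.18
ee_pos: [404.8, -350.9, 19.9]
orientation: [3.041, -0.789, 0.001]
ft_force: [0.5, -0.5, 0.4]
width: 53.7
```

>>> {"method": "move_arm", "body": {"deltas": [[255,0,0,0,0],[255,0,0,0,0],[255,0,0,0,0],[255,0,0,0,0],[255,0,0,0,0]]}}

```text
t: 42.6
ee_pos: [404.5, -350.7, 19.6]
orientation: [3.041, -0.789, 0.001]
ft_force: [0.3, -0.6, -0.4]
width: 23.6
```

>>> {"method": "move_arm", "body": {"deltas": [[255,0,0,0,0],[255,0,0,0,0],[255,0,0,0,0],[255,0,0,0,0]]}}

```text
t: 42.93
ee_pos: [404.4, -350.7, 19.5]
orientation: [3.041, -0.789, 0.0]
ft_force: [0.8, -0.5, 1.4]
width: 11.6
```

Run:
```python
from h import *
p,R,o=pose();print(p,yaw_of(R),o['ft_force'],o['width'])
```

```text
[ 404.35536425 -350.65180522   19.45196202] -0.5076137915639992 [ 0.84240166 -0.50639804  1.36530991] 11.62759665568985
```

>>> {"method": "move_arm", "body": {"deltas": [[255,0,0,-0.02,0],[255,0,0,-0.05,0],[255,0,0,-0.05,0]]}}

```text
t: 43.18
ee_pos: [406.1, -352.2, 72.9]
orientation: [3.038, -0.788, 0.008]
ft_force: [0.7, -0.6, -0.4]
width: 11.9
```

Run:
```python
from h import *
p,R,o=pose();print(p,yaw_of(R),o['ft_force'],o['width'])
print(delta([510.9,-310.3,68],-0.626))
```

```text
[ 406.12650705 -352.22107048   72.88922915] -0.507488660178831 [ 0.65079506 -0.60219322 -0.44013217] 11.885675762413209
[0.0712, -0.0876, 0.0052, 0.1185]
```

>>> {"method": "move_arm", "body": {"deltas": [[255,0.072,-0.087,0.003,0.118],[255,0.072,-0.087,0.003,0.118],[255,0.072,-0.087,0.003,0.118],[255,0.072,-0.087,0.003,0.118],[255,0.072,-0.087,0.003,0.118]]}}

```text
t: 43.6
ee_pos: [510.4, -308.7, 65.7]
orientation: [2.99, -0.963, -0.0]
ft_force: [-1.3, -0.4, -0.7]
width: 11.9
```

>>> {"method": "move_arm", "body": {"deltas": [[255,0,0,0,0],[255,0,0,0,0],[255,0,0,0,0]]}}

```text
t: 43.85
ee_pos: [508.1, -309.9, 66.0]
orientation: [-2.988, 0.969, 0.002]
ft_force: [-0.1, -0.9, -0.6]
width: 11.9
```

Run:
```python
from h import *
p,R,o=pose();print(p,yaw_of(R),o['qvel'].round(3))
im,K,W=snap('wrist','w21')
a=cv2.resize(im[0:270,120:440],(0,0),fx=2.2,fy=2.2,interpolation=cv2.INTER_CUBIC)
cv2.imwrite('pics/w21b.png',cv2.convertScaleAbs(a,alpha=1.3,beta=5))
```

```text
[ 508.14123767 -309.91821234   66.04255316] -0.6269145595313034 [-0.001 -0.002 -0.007  0.001  0.002  0.001]
```

View pics/w21b.png

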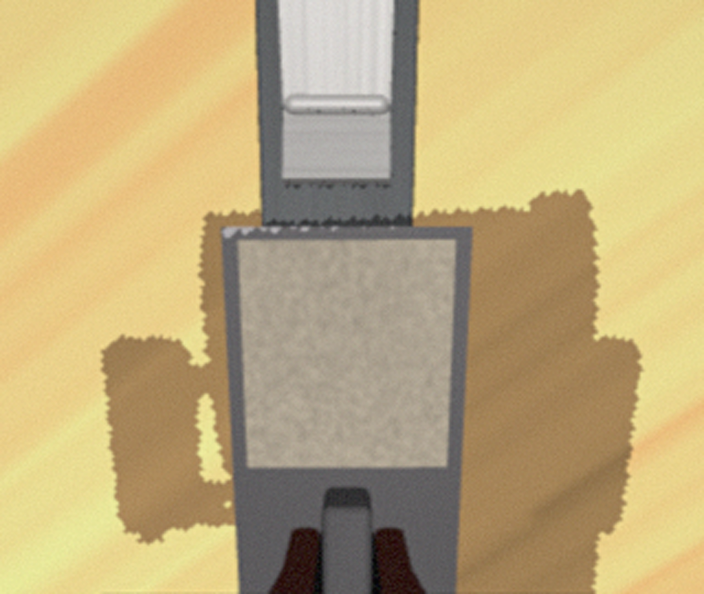

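Run:
```python
from h import *
im,K,W=load('w21'); p,R,o=pose()
c=lambda u,v:(120+u/2.2-.3,v/2.2-.3)
def t(u,z): return (R.T@(unproj(K,W,c(*u),z)[0]-p)).round(1)
zc=p[2]-19.5+5
print('card front',t((222,228),zc),t((472,228),zc))
for r,a,b in[(215,262,412),(10,257,419)]: print('plate',t((a,r),8),t((b,r),8))
print('lip',t((282,180),17),t((391,180),17),'nose',t((284,104),12),t((390,104),12))
```

```text
card front [ 86.1 -28.8  14.4] [86.1 31.3 14.4]
plate [ 94.2 -24.5  58.1] [94.2 21.  58.1]
plate [148.1 -24.   58.1] [148.1  21.5  58.1]
lip [102.5 -17.3  49.1] [102.5  13.9  49.1] nose [123.3 -16.7  54.1] [123.3  13.5  54.1]
```

>>> {"method": "move_arm", "body": {"deltas": [[255,0,-0.003,0.02,0],[255,0,-0.003,0.033,0],[255,0,-0.003,0.036,0],[255,0,-0.003,0.036,0],[255,0,-0.003,0.036,0]]}}

```text
t: 44.32
ee_pos: [510.9, -307.2, 30.2]
orientation: [-2.989, 0.967, 0.001]
ft_force: [-0.3, 0.5, -0.2]
width: 11.5
```

>>> {"method": "move_arm", "body": {"deltas": [[255,0,0,0.001,0],[255,0,0,0.002,0],[255,0,0,0.002,0]]}}

```text
t: 44.57
ee_pos: [511.5, -307.3, 28.7]
orientation: [2.989, -0.967, 0.001]
ft_force: [1.0, -0.8, 0.4]
width: 11.5
```

>>> {"method": "move_arm", "body": {"deltas": [[255,0,0,0.0007,0],[255,0,0,0.001,0],[255,0,0,0.001,0],[255,0,0,0.001,0]]}}

```text
t: 44.9
ee_pos: [511.4, -307.2, 27.5]
orientation: [2.989, -0.967, 0.0]
ft_force: [-0.4, -0.9, -0.7]
width: 11.9
```

Run:
```python
from h import *
p,R,o=pose();print(p,yaw_of(R),o['ft_force'])
im,K,W=snap('wrist','w22')
a=cv2.resize(im[0:270,120:440],(0,0),fx=2.2,fy=2.2,interpolation=cv2.INTER_CUBIC)
cv2.imwrite('pics/w22b.png',cv2.convertScaleAbs(a,alpha=1.3,beta=5))
```

```text
[ 511.35558077 -307.15684669   27.46111581] -0.6255361683631173 [-0.35016954 -0.9399806  -0.70416786]
```

View pics/w22b.png

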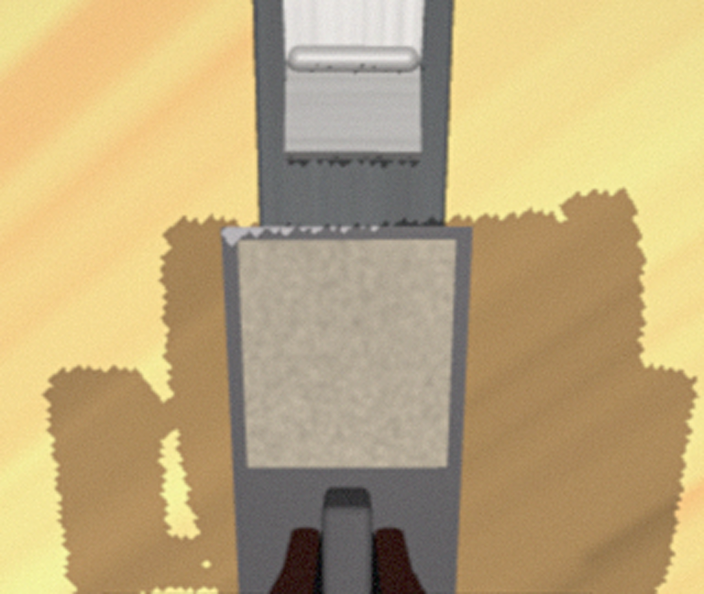

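>>> {"method": "move_arm", "body": {"deltas": [[255,0.01,0.001,0,0],[255,0.02,0.001,0,0],[255,0.025,0.001,0,0],[255,0.03,0.001,0,0],[255,0.03,0.001,0,0]]}}

```text
t: 45.37
ee_pos: [535.6, -326.0, 27.4]
orientation: [2.989, -0.967, 0.0]
ft_force: [0.2, 0.4, 2.6]
width: 11.7
```

>>> {"method": "move_arm", "body": {"deltas": [[255,0.004,0,0,0],[255,0.008,0,0,0],[255,0.012,0,0,0],[255,0.015,0,0,0],[255,0.015,0,0,0]]}}

```text
t: 45.78
ee_pos: [547.6, -334.6, 27.4]
orientation: [2.989, -0.967, 0.001]
ft_force: [-1.1, 0.5, 3.7]
width: 12.0
```

Run:
```python
from h import *
p,R,o=pose();print(p,yaw_of(R),o['ft_force'])
im,K,W=snap('wrist','w23')
a=cv2.resize(im[0:270,120:440],(0,0),fx=2.2,fy=2.2,interpolation=cv2.INTER_CUBIC)
cv2.imwrite('pics/w23b.png',cv2.convertScaleAbs(a,alpha=1.3,beta=5))
```

```text
[ 547.64200591 -334.60713972   27.44202724] -0.6255979869612983 [-1.05810802  0.54950425  3.65180439]
```

View pics/w23b.png

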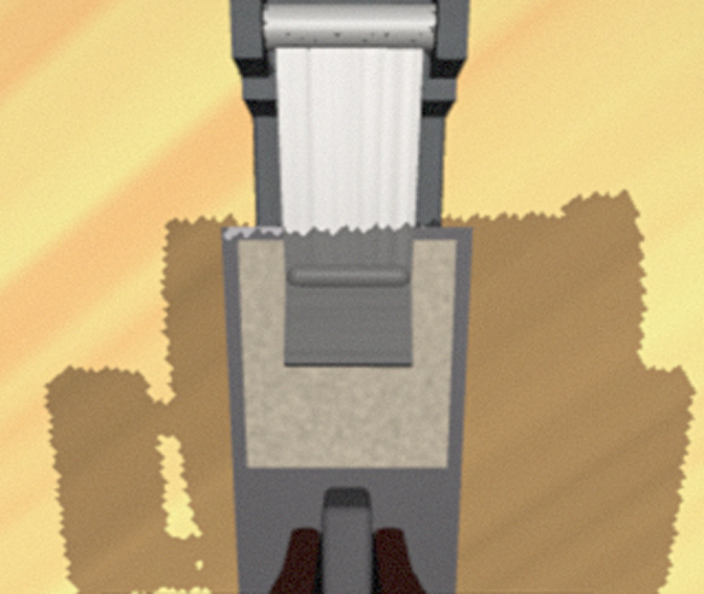

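>>> {"method": "move_arm", "body": {"deltas": [[255,0.005,0,0,0],[255,0.01,0,0,0],[255,0.015,0,0,0],[255,0.02,0,0,0],[255,0.02,0,0,0]]}}

```text
t: 46.25
ee_pos: [564.1, -346.5, 27.4]
orientation: [2.989, -0.967, 0.002]
ft_force: [1.1, -0.7, 1.8]
width: 11.9
```

>>> {"method": "move_arm", "body": {"deltas": [[255,0.002,0,0,0],[255,0.004,0,0,0],[255,0.005,0,0,0],[255,0.005,0,0,0]]}}

```text
t: 46.58
ee_pos: [567.1, -348.7, 27.4]
orientation: [-2.989, 0.967, 0.001]
ft_force: [-1.6, 1.3, 5.5]
width: 12.0
```

Run:
```python
from h import *
p,R,o=pose();print(p,yaw_of(R),o['ft_force'],R.T@o['ft_force'])
im,K,W=snap('wrist','w24')
a=cv2.resize(im[0:270,120:440],(0,0),fx=2.2,fy=2.2,interpolation=cv2.INTER_CUBIC)
cv2.imwrite('pics/w24b.png',cv2.convertScaleAbs(a,alpha=1.3,beta=5))
```

```text
[ 567.14530943 -348.7189597    27.43871618] -0.6255898468970367 [-1.56000094  1.32864039  5.45471932] [-2.04571763 -0.16350372 -5.45354536]
```

View pics/w24b.png

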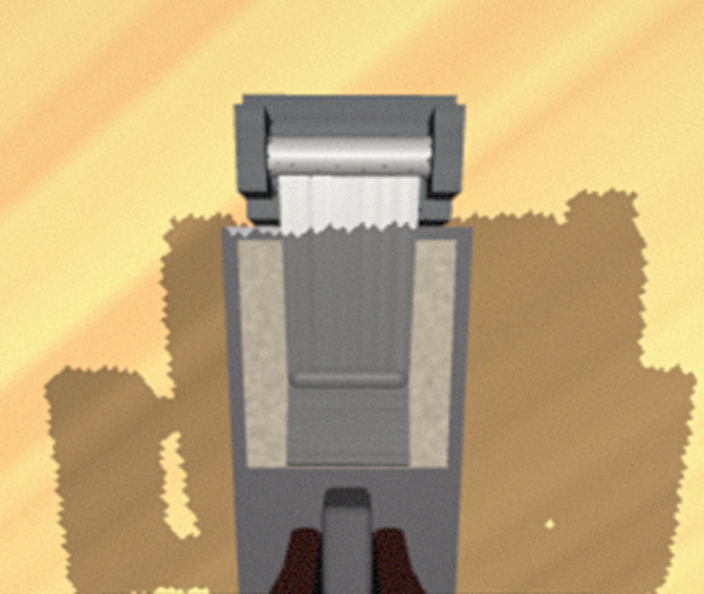

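>>> {"method": "move_arm", "body": {"deltas": [[255,0.0015,0,0,0],[255,0.003,0,0,0],[255,0.003,0,0,0]]}}

```text
t: 46.88
ee_pos: [567.8, -349.1, 27.4]
orientation: [-2.988, 0.966, 0.008]
ft_force: [-8.3, 6.5, 12.1]
width: 11.6
```

Run:
```python
from h import *
p,R,o=pose();print(p,R.T@o['ft_force'])
```

```text
[ 567.79313699 -349.11271499   27.43266765] [-10.59059834  -0.36067378 -12.01483806]
```

>>> {"method": "move_arm", "body": {"deltas": [[255,-0.002,0,0,0],[150,-0.002,0,0,0],[150,-0.002,0,0,0],[150,-0.002,0,0,0],[150,-0.002,0,0,0]]}}

```text
t: 47.3
ee_pos: [568.6, -349.8, 27.4]
orientation: [2.989, -0.967, 0.001]
ft_force: [-0.1, -0.8, 2.8]
width: 34.6
```

>>> {"method": "move_arm", "body": {"deltas": [[150,0,0,0,0],[150,0,0,-0.01,0],[150,0,0,-0.04,0],[150,0,0,-0.08,0],[150,0,0,-0.12,0]]}}

```text
t: 47.72
ee_pos: [567.2, -348.9, 147.8]
orientation: [-2.988, 0.966, 0.005]
ft_force: [0.0, 0.1, -0.5]
width: 36.3
```

>>> {"method": "move_arm", "body": {"deltas": [[150,-0.06,0,-0.05,0],[150,-0.06,0,-0.05,0],[150,-0.06,0,-0.05,0],[150,-0.06,0,-0.05,0]]}}

```text
t: 48.05
ee_pos: [519.6, -314.3, 199.5]
orientation: [2.988, -0.966, 0.005]
ft_force: [-0.4, 0.6, 0.1]
width: 36.1
```

Run:
```python
from h import *
p,R,o=pose();print(p,yaw_of(R),o['ft_force'])
im,K,W=snap('wrist','w25')
a=cv2.resize(im[60:240,170:390],(0,0),fx=3.3,fy=3.3,interpolation=cv2.INTER_CUBIC)
cv2.imwrite('pics/w25b.png',cv2.convertScaleAbs(a,alpha=1.3,beta=5))
cv2.imwrite('pics/w25f.png',im)
for n in('card','holder','clip_nose','bar'):
  for d in place_of('wrist',n)[:2]: print(n,round(d['conf'],2),np.round(d['location'],1))
```

```text
[ 519.5669543  -314.27255996  199.53253435] -0.6254219612446597 [-0.42694108  0.59044932  0.05134216]
holder 0.39 [565.4   3.    0.9]
holder 0.18 [ 610.7 -378.1   10.2]
clip_nose 0.63 [ 608.4 -378.6    8.7]
```

View pics/w25b.png

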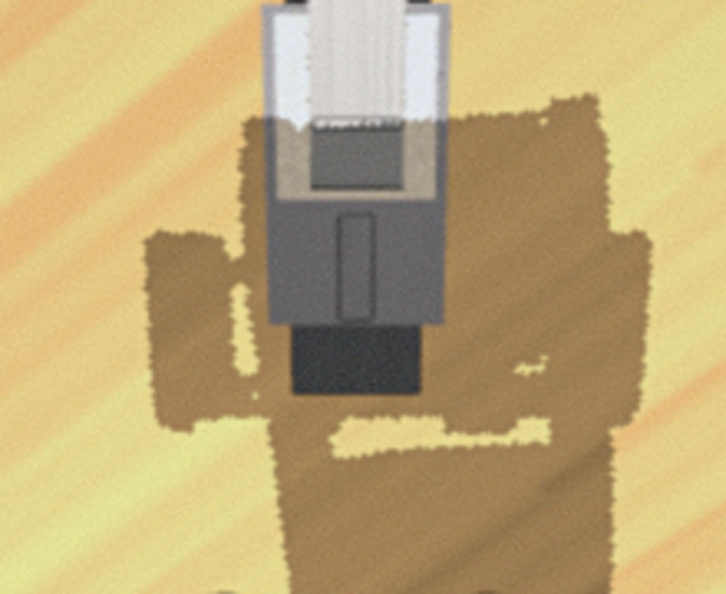

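View pics/w25f.png

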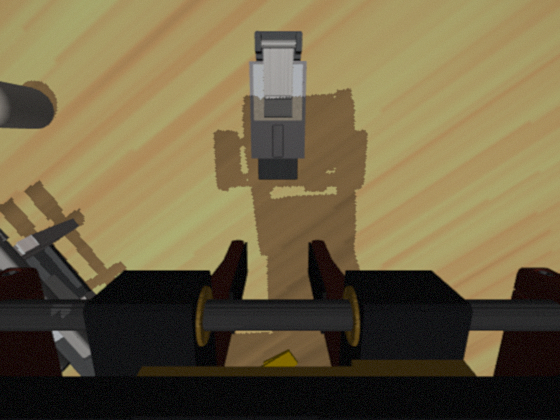

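Run:
```python
from h import *
im,K,W=load('w25'); c=lambda u,v:(170+u/3.3-.35,60+v/3.3-.35)
def H(P):
    c_,s=np.cos(-.626),np.sin(-.626); d=P[:2]-np.array([600.9,-375.3]); return np.round([c_*d[0]+s*d[1],-s*d[0]+c_*d[1]],1)
for n,u,z in [('front L',(263,6),13),('front R',(450,6),13),('back L',(269,324),13),('back R',(445,324),13),('plate L',(292,394),8),('plate R',(421,394),8)]: print(n,H(unproj(K,W,c(*u),z)[0]))
im,_,_=snap('scene','s3'); a=cv2.resize(im[190:340,60:330],(0,0),fx=2.9,fy=2.9,interpolation=cv2.INTER_CUBIC)
cv2.imwrite('pics/s3b.png',cv2.convertScaleAbs(a,alpha=1.3,beta=5))
im,_,_=snap('top','t3'); a=cv2.resize(im[120:270,140:400],(0,0),fx=3,fy=3,interpolation=cv2.INTER_CUBIC)
cv2.imwrite('pics/t3b.png',cv2.convertScaleAbs(a,alpha=1.6,beta=5))
```

```text
front L [43.9 30.1]
front R [ 44.  -29.3]
back L [-55.6  30.4]
back R [-55.6 -30.2]
plate L [-80.5  23.2]
plate R [-80.4 -22.7]
```

View pics/s3b.png

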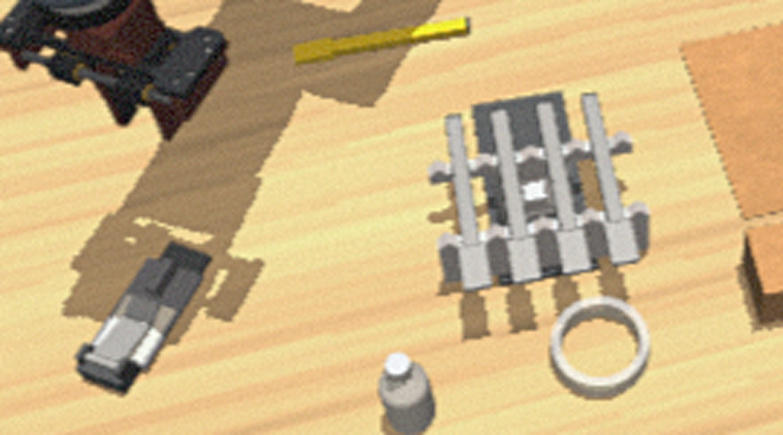

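View pics/t3b.png

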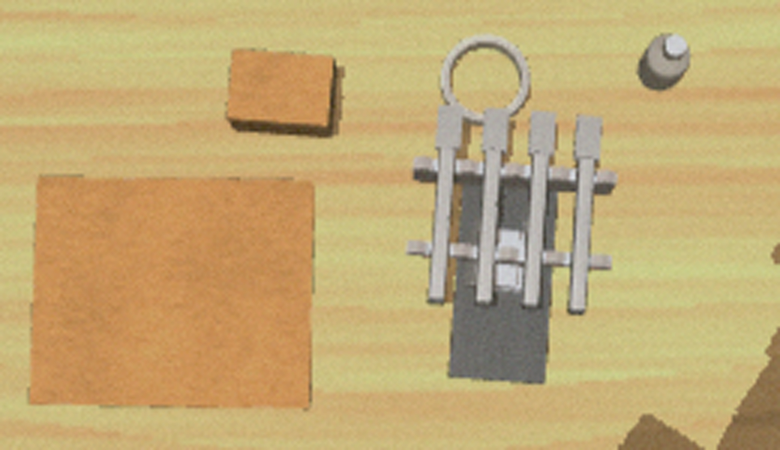

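Run:
```python
from h import *
im,K,W=load('t3'); c=lambda u,v:(140+u/3-.33,120+v/3-.33)
def H(P):
    c_,s=np.cos(RY),np.sin(RY); d=P[:2]-RK; return np.round([c_*d[0]+s*d[1],-s*d[0]+c_*d[1]],1)
for s,t in [((437,296),(451,108)),((484,302),(496,110)),((532,302),(543,113)),((577,307),(588,116))]:
    a,b=H(unproj(K,W,c(*s),84)[0]),H(unproj(K,W,c(*t),80)[0]); print(a,b,(a+b)/2)
for n,u,z in [('bar',(509,254),79),('rail',(514,170),79),('plate',(450,378),8),('plate',(545,383),8)]: print(n,H(unproj(K,W,c(*u),z)[0]))
print(get_obs()['t'])
```

```text
[-46.2  65.5] [135.3  64.9] [44.55 65.2 ]
[-48.7  20.9] [136.5  21.8] [43.9  21.35]
[-45.5 -24.3] [136.8 -23.2] [ 45.65 -23.75]
[-47.1 -66.9] [137.  -66.3] [ 44.95 -66.6 ]
bar [-0.9  0.1]
rail [79.9  0.8]
plate [-120.    46.3]
plate [-118.1  -48.1]
48.4
```

All readings are within tolerance, so I'm handing the job in.

Run:
```python
from workcell import *
print(close_job())
```

```text
the job is handed in; nothing more can be done
None
```

The chisel rack is made up and I handed the job in at about 48 s of the 210 s allowed. The close gave no verdict, so the results below are from my own last checks.

- **Rest:** I slid it narrow end first into the way and pushed to about 21 N. It stopped moving and its back end looks flush with the mouth. The bar measures x ≈ −1 mm, y ≈ 0 in the rack frame.
- **Chisels:** All four plain steel chisels lie one to a notch at y ≈ 65, 21, −24 and −67 mm. Their middles are at x ≈ 44 to 46 mm (20 to 60 allowed), and they lie parallel to the rack within about 0.01 rad.
- **Card:** It is pushed paper end first against the stop, with about 11 N felt on contact. Its front edge measures about 1 mm from the stop, it is centred within 1 mm, and it is straight. The arm's nose and lip lie over the card, but the clip angle itself was not measured.
- **Left alone:** In the last pictures the carton, tape, oil bottle and the nearby yellow look-alike stand where they were; the purple one was never approached. I saw no sign that any part had been knocked aside.

**Measurements that disagreed:**
- Chisel lengths read 2 to 5 % short in the pictures, about 3 to 5 mm uncertainty along the chisel.
- One camera view put the rest and rail 2 to 4 mm off in x.
- Some two-view height checks were rough: single points on the card and its rib came out about 10 mm too high. For those heights I relied on the given sizes and the contact forces.

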